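# Weigh in the meal-prep boxes and rack them

## Task

If a jar was left on the kitchen scale, stand it on the round cork mat first. With the scale's pan empty, press the rectangular tare pad with closed fingertips, gently, for half a second at about 6 N; then stand every teal-lidded box that is out on the worktop in the pan, all together, and press the round hold pad in the same way. Afterwards move all these boxes onto the raised rail rack, upright between its lips, leaving the jar on the mat and the bottle, mug and ramekin standing.

Things in the scene. Friction and masses are not known exactly. Their poses are not given: they have to be found in the camera images.
- scale: White kitchen scale, fixed, 320 (x) x 226 mm (y). Aluminium pan, inner 300 (x) x 124 mm (y), centred on the origin; pan floor 25 mm above the worktop, rim 12 mm above the floor. A black keypad strip runs along the pan's +y side, centre line 110 mm from the pan's, with a display between two flat grey pads. Origin: on the worktop below the pan's centre.
- key_tare: Tare pad: flat grey RECTANGULAR membrane key, 54 x 40 mm, at the -x end of the scale's keypad strip, 23.5 mm above the worktop. Origin: centre of its top face. Travel 2.5 mm, 3 N per mm, then hard. Registers over 4 N of fingertip force held 0.2 s; over 30 N damages it.
- key_hold: Hold pad: flat grey ROUND membrane key, 44 mm across, at the +x end of the keypad strip, 190 mm from the tare pad, 23.5 mm above the worktop. Origin: centre of its top face. Same travel, spring and force limits as the tare pad.
- rack: Steel rail rack, fixed, long along its x. Two rails along x (34 mm either side of centre, tops 70 mm above the worktop) carry the boxes; lips all round, 15 mm above the rails, leave 300 (x) x 118 mm (y), so boxes fit only with their long side across (along the rack's y), up to three side by side. Origin: on the worktop below its centre.
- box1: Sealed food box, 0.28-0.56 kg: clear tub, base 104 x 64 mm; teal lid 112 x 72 mm, top at 54 mm; on it a central upright grip fin 70 mm long (along the box's x, its long side), 14 mm thick (y), up to 86 mm above the base. Origin: centre of the underside. 2 or 3 identical boxes are out; an absent one has no pose. The fixed stack of larger boxes without fins is not part of the job.
- box2: Another sealed food box, the same as box1.
- box3: Another sealed food box, the same as box1.
- jar: Glass jar with steel lid, 54 mm across, 95 mm tall, 0.3 kg. In some starts it stands in the scale's pan, in others it is absent (no pose). Origin: centre of the underside, z up.
- mat: Round cork mat, fixed, 112 mm across, 5 mm thick. Origin: centre of the underside, on the worktop.
- oil: Green glass oil bottle, 56 mm across, 140 mm tall, bystander: leave it standing. Origin: centre of the underside.
- mug: White mug, 80 mm across, 90 mm tall, bystander: leave it standing. Origin: centre of the underside.
- ramekin: Small white ceramic ramekin, 52 mm across, 40 mm tall, bystander among the boxes, in some starts absent (no pose): leave it standing. Origin: centre of the underside.
Things that resemble listed ones, but are neither listed nor needed, are in the scene too. What is shaped like the box3 but blue or purple is not meant.

How it is judged:
On the way, in this order (a step that is already met when the one before it is completed fails the run):
1. a jar left on the scale stands on the cork mat, let go (horizontal distance between jar and mat below 0.045 m and height (world z) of jar between 0 and 0.012 m and angle between jar's own z axis and vertical below 0.1 rad and contact force between the fingers and jar below 0.1 N), for 0.2 s.
2. the rectangular tare pad is pressed by the fingertips with over 4 N for 0.2 s (contact force between the fingers and key_tare above 4 N), for 0.2 s.
3. all the boxes present stand upright in the scale's pan together (x of box1 in the frame of scale between -0.13 and 0.13 m and y of box1 in the frame of scale between -0.04 and 0.04 m and z of box1 in the frame of scale between 0.017 and 0.037 m and angle between each of box1, box2, box3's own z axis and vertical below 0.15 rad and x of box2 in the frame of scale between -0.13 and 0.13 m and y of box2 in the frame of scale between -0.04 and 0.04 m and z of box2 in the frame of scale between 0.017 and 0.037 m and x of box3 in the frame of scale between -0.13 and 0.13 m and y of box3 in the frame of scale between -0.04 and 0.04 m and z of box3 in the frame of scale between 0.017 and 0.037 m), for 0.2 s.
4. with all of them in the pan, the round hold pad is pressed by the fingertips with over 4 N for 0.2 s (all of step 3 and contact force between the fingers and key_hold above 4 N), for 0.2 s.
At the end, for the whole second after the job is handed in: Every box present stands upright (within 0.15 rad) and at rest on the rack's rails, between the lips: base 62 to 82 mm above the worktop, centre within 130 mm along and 20 mm across of the rack's centre. The jar, if there was one, stands upright on the cork mat, its centre within 45 mm of the mat's (x of box1 in the frame of rack between -0.13 and 0.13 m and y of box1 in the frame of rack between -0.02 and 0.02 m and z of box1 in the frame of rack between 0.062 and 0.082 m and angle between each of box1, box2, box3's own z axis and vertical below 0.15 rad and x of box2 in the frame of rack between -0.13 and 0.13 m and y of box2 in the frame of rack between -0.02 and 0.02 m and z of box2 in the frame of rack between 0.062 and 0.082 m and x of box3 in the frame of rack between -0.13 and 0.13 m and y of box3 in the frame of rack between -0.02 and 0.02 m and z of box3 in the frame of rack between 0.062 and 0.082 m and horizontal distance between jar and mat below 0.045 m and height (world z) of jar between 0 and 0.012 m and angle between jar's own z axis and vertical below 0.1 rad and linear speed of each of box1, box2, box3, jar below 0.02 m/s); the robot touches nothing.
It fails at once if the tare pad is pressed while a box or the jar is in the pan (contact force between the fingers and key_tare above 3 N and ((x of box1 in the frame of scale between -0.15 and 0.15 m and y of box1 in the frame of scale between -0.062 and 0.062 m and height (world z) of box1 below 0.05 m) or (x of box2 in the frame of scale between -0.15 and 0.15 m and y of box2 in the frame of scale between -0.062 and 0.062 m and height (world z) of box2 below 0.05 m) or (x of box3 in the frame of scale between -0.15 and 0.15 m and y of box3 in the frame of scale between -0.062 and 0.062 m and height (world z) of box3 below 0.05 m) or (x of jar in the frame of scale between -0.15 and 0.15 m and y of jar in the frame of scale between -0.062 and 0.062 m and height (world z) of jar below 0.05 m))).
It fails at once if the hold pad is pressed while a box is not in the pan (contact force between the fingers and key_hold above 3 N and not ((x of box1 in the frame of scale between -0.13 and 0.13 m and y of box1 in the frame of scale between -0.04 and 0.04 m and z of box1 in the frame of scale between 0.017 and 0.037 m and angle between box1's own z axis and vertical below 0.15 rad) and (x of box2 in the frame of scale between -0.13 and 0.13 m and y of box2 in the frame of scale between -0.04 and 0.04 m and z of box2 in the frame of scale between 0.017 and 0.037 m and angle between box2's own z axis and vertical below 0.15 rad) and (x of box3 in the frame of scale between -0.13 and 0.13 m and y of box3 in the frame of scale between -0.04 and 0.04 m and z of box3 in the frame of scale between 0.017 and 0.037 m and angle between box3's own z axis and vertical below 0.15 rad))).
It fails at once if a pad is pressed with over 30 N (contact force between anything else and key_tare above 30 N or contact force between anything else and key_hold above 30 N).
It fails at once if the bottle, mug or ramekin is knocked over (angle between any of oil, mug, ramekin's own z axis and vertical above 0.6 rad).
Of box1, box2, box3 only 2 to 3 are there at a start; the rules pass over those that are not, and their reading is None.
Of jar, ramekin only 1 to 1 are there at a start; the rules pass over those that are not, and their reading is None.
At some moment in a run one of box1, box2, box3 may be knocked a few centimetres aside while the robot is not near it.
It also fails if it takes over 210 s, if anything falls off the work surface, if the arm or the gripper's body presses on something with over 40 N, if the wrist force passes 120 N, or if a joint passes its speed limit or range.

## Robot

A 6-joint arm with a two-finger parallel gripper is mounted at the origin on the work surface. World frame = base frame: x ahead of the robot, y to its left, z up, the work surface at z = 0. Lengths are in m, angles in rad, forces in N, time in s.
With the tool pointing down it reaches from about 0.3 to 0.85 m from the base axis. Payload 5.4 kg.
Tool frame: the origin (TCP) lies midway between the tips of the shut fingers; the grasp point (between the pads) lies 19 mm behind it; z points along the fingers, y is the direction in which the jaws open and shut (so a half turn about z gives the same grasp; the last joint's range is limited). The gripper opens to 85 mm and grips with 20 to 120 N. Pads are 22 mm wide; open, the fingers measure 114 mm over their backs; the gripper's body (76 mm by 85 mm) begins 54 mm behind the grasp point. The pads swing forward as they close: fully open they stand 13 mm farther back than shut.
Start: joints at [0.931, 0.158, 1.597, -0, 1.386, -0.21], TCP at [0.24, 0.523, 0.231] pointing down, gripper open.
Joint ranges: [-2.91, 2.91], [-0.94, 2.29], [0.18, 2.7], [-1.29, 4.43], [0.17, 2.64], [-3, 3]. Speed limits (rad/s): [2.57, 2.57, 3.14, 3.14, 3.14, 3.14].

## Interface

Orientations are given as [roll, pitch, yaw] about the fixed x, y, z axes, in that order (R = Rz(yaw) Ry(pitch) Rx(roll)).
In Python, from cell import * gives the robot as it stands.
- The arm moves only by the shell command python3 -m crank 'ROWS' [OPENING] [FORCE]. ROWS is JSON, a list of rows, each an object of numbers: "dx", "dy", "dz": the shift along the tool's x, y, z in m; "ax", "ay", "az": the turn, a rotation vector about the tool's x, y, z in rad. In form: [{"dx": .., "dy": .., "dz": .., "ax": .., "ay": .., "az": ..}, ...]. A call has 1 to 8 rows; each row shifts and turns the pose as measured when the row begins, along the tool's axes as they then stand; what a row does not reach is not made up. A row lasts 1/12 s, in which the tool goes at most 41.7 mm and 7.16 degrees, less where a joint would pass 70% of its speed; a pose out of reach is approached as far as the arm can. A call with a gripper value outside its range is refused whole. OPENING is the gripper's target within -1 to 1 (fully open at 1, half-way at 0, shut at -1), set as the call begins (- or left out, the last holds). The fingers move at their own pace and stop on an object; FORCE is the grip in N (left out, the last holds). Time passes only in rows, so rows that do not move let the fingers close. It gives the time, the measured TCP pose, the force and the opening at its end, in the units of the state.
- get_state(): the state, without advancing time (a new reading comes with each control period).
- grab_frame(name): name is "scene" or "side" or "wrist"; returns a dict with "frame" (420x560x3 uint8, red, green, blue), "vfov" (degrees; the focal length in pixels is half the picture's height over the tangent of half this angle, whatever the lens; pixels are square), "cx", "cy" (the principal point, pixels), "D" ([k1, k2, p1, p2, k3] as OpenCV has them; the pictures are not rectified), "xyz" and "orientation" of the camera in the world; the wrist camera has in their place "hand_eye" (4x4, takes a point from camera to tool coordinates, whose origin is the TCP and whose axes are the flange's). Camera axes: x right, y down, z forward; pixel columns grow to the right and rows downward; lengths in m; the calibration is good to about 2 mm. A picture is of the moment at which its call begins: read the wrist's pose just before it. There is no depth.
- hand_in(): hands the job in, once; it reports no verdict.
The state is a dict: "t": time; "joints": joint angles; "joint_vel": joint speeds; "joint_efforts": joint torques, N m; "tool_pos": TCP position; "tcp_rot": TCP orientation; "wrist_force": force on the tool from outside, world axes, zero at the start; "torque": the same for the moment, N m; "grip_width": opening from 0.0 (shut) to 1.0 (fully open).
Only numpy, scipy, OpenCV 4.12 (cv2) and the standard library are available. Lean on these libraries where they do the work, as an engineer would, in place of code of your own. Each camera call takes 0.05 s, during which the arm holds its last target. There are 200 camera calls.

## Working session

There is one attempt and no reset: what is moved stays moved. The work goes in short steps, Python scripts to look and compute and a shell command to move; the robot and the scene stay as the last step left them, time stands still between calls to the robot, and variables do not carry over. Pictures are saved under pics/ and viewed, about 12 in all and at most 16, crops included, and the job is handed in when it is done.

```bash
ls; mkdir -p pics; cat > h.py <<'E'
import numpy as np, cv2
from cell import *
from scipy.spatial.transform import Rotation as R
def cam(name):
    s=get_state(); f=grab_frame(name); im=f["frame"]; h=im.shape[0]
    fl=h/2/np.tan(np.radians(f["vfov"])/2)
    K=np.array([[fl,0,f["cx"]],[0,fl,f["cy"]],[0,0,1]])
    if "hand_eye" in f:
        T=np.eye(4); T[:3,:3]=R.from_euler('xyz',s["tcp_rot"]).as_matrix(); T[:3,3]=s["tool_pos"]
        T=T@np.array(f["hand_eye"])
    else:
        T=np.eye(4); T[:3,3]=f["xyz"]; T[:3,:3]=R.from_euler('xyz',f["orientation"]).as_matrix()
    return dict(im=np.ascontiguousarray(im),K=K,D=np.array(f["D"]),T=T)
def ray(c,px):
    u=cv2.undistortPoints(np.array(px,float).reshape(-1,1,2),c["K"],c["D"]).reshape(-1,2)
    d=np.c_[u,np.ones(len(u))]@c["T"][:3,:3].T
    return c["T"][:3,3],d
def onz(c,px,z):
    o,d=ray(c,px); return o+d*((z-o[2])/d[:,2])[:,None]
def proj(c,P):
    Ti=np.linalg.inv(c["T"]); 
    return cv2.projectPoints(np.array(P,float).reshape(-1,1,3),cv2.Rodrigues(Ti[:3,:3])[0],Ti[:3,3],c["K"],c["D"])[0].reshape(-1,2)
def save(im,n): cv2.imwrite("pics/"+n,cv2.cvtColor(im,cv2.COLOR_RGB2BGR))
E
python3 - <<'E'
from h import *
s=get_state(); print(s)
for n in ("scene","side","wrist"):
    c=cam(n); save(c["im"],n+"0.png"); np.savez("pics/"+n+"0.npz",**c); print(n,c["T"].round(3),c["K"][0,0])
E
```

```text
pics
{'t': 0.0, 'joints': array([ 9.30909172e-01,  1.59094656e-01,  1.59828267e+00, -3.77416497e-05,
        1.38619098e+00, -2.10133785e-01]), 'joint_vel': array([-0.00049877, -0.00162811, -0.00074413,  0.00109879,  0.00145975,
        0.00163653]), 'joint_efforts': array([ 1.18123651e-03, -3.95985925e+01, -3.31434059e+01, -3.70470332e-06,
        8.20133253e-03,  1.57610607e-06]), 'tool_pos': array([0.23923825, 0.52218089, 0.23026602]), 'tcp_rot': array([-3.13965272e+00, -3.75832993e-04,  2.71184588e+00]), 'wrist_force': array([-0.27597853,  0.1831958 ,  0.56965903]), 'torque': array([-0.03135264, -0.06483074, -0.0532745 ]), 'grip_width': 0.9993040780401297}
scene [[-0.742  0.564 -0.361  0.943]
 [ 0.67   0.635 -0.385  0.368]
 [ 0.012 -0.528 -0.849  0.982]
 [ 0.     0.     0.     1.   ]] 401.7662180544172
side [[ 0.76  -0.505  0.408  0.207]
 [-0.649 -0.576  0.496 -0.513]
 [-0.015 -0.642 -0.766  0.723]
 [ 0.     0.     0.     1.   ]] 392.2172911419659
wrist [[ 0.418  0.877  0.238  0.18 ]
 [ 0.909 -0.403 -0.112  0.55 ]
 [-0.002  0.263 -0.965  0.373]
 [ 0.     0.     0.     1.   ]] 319.5670285429291
```

View pics/scene0.png

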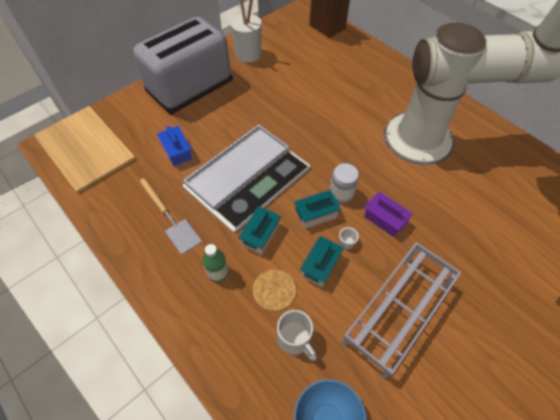

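View pics/side0.png

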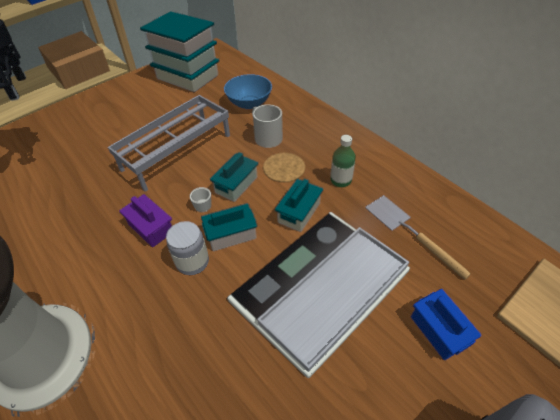

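The scene view shows an empty scale pan, so no jar was left on the scale. The ramekin at (348,238) is present, which fits that. The jar-like thing at (345,183) stands on the table and is not part of the job.

There are three teal finned boxes, at scene pixels (318,208), (261,229) and (322,260). The blue (175,145) and purple (388,212) ones, and the stack without fins, are not meant.

Next I'll measure from both views.

```bash
cat > m.py <<'E'
from h import *
def boxes(c,amin=250,z=.054):
    hsv=cv2.cvtColor(c["im"],cv2.COLOR_RGB2HSV)
    m=cv2.inRange(hsv,(80,90,25),(97,255,255)); m=cv2.morphologyEx(m,cv2.MORPH_CLOSE,np.ones((5,5)))
    out=[]
    for k in cv2.findContours(m,cv2.RETR_EXTERNAL,cv2.CHAIN_APPROX_NONE)[0]:
        if cv2.contourArea(k)<amin: continue
        P=onz(c,k.reshape(-1,2),z)[:,:2]
        (x,y),(w,h),a=cv2.minAreaRect((P*1000).astype(np.float32))
        if w<h: w,h,a=h,w,a+90
        out.append((k.reshape(-1,2).mean(0).round(),round(x/1000,4),round(y/1000,4),round(w),round(h),round((a+90)%180-90,1)))
    return out,m
def pads(c):
    hsv=cv2.cvtColor(c["im"],cv2.COLOR_RGB2HSV)
    return hsv
E
python3 - <<'E'
from m import *
ims=[]
for n in ("scene","side"):
    c=dict(np.load(f"pics/{n}0.npz"))
    o,m=boxes(c)
    for b in o: print(n,*b)
    a,b=((180,120,150),(220,205,190))[n=="side"],0
    x,y,w=a[:3]; h=w*3//4
    if n=="scene": crops=[(180,125,140,105),(330,235,150,135)]
    else: crops=[(225,205,190,170),(100,85,140,110)]
    for (x,y,w,h) in crops: ims.append(cv2.resize(c["im"][y:y+h,x:x+w],(400,300),interpolation=cv2.INTER_CUBIC))
save(np.vstack([np.hstack(ims[:2]),np.hstack(ims[2:])]),"crops.png")
E
```

```text
scene [322. 259.] 0.5705 0.1156 115 68 18.1
scene [259. 227.] 0.6278 -0.0629 117 73 21.1
scene [317. 205.] 0.464 -0.0083 115 68 -20.8
side [228. 222.] 0.4608 -0.014 114 73 -20.3
side [299. 201.] 0.6202 -0.0683 132 71 20.6
side [233. 173.] 0.5621 0.1061 131 71 18.7
side [184.  69.] 0.7521 0.6664 201 147 -73.0
side [180.  51.] 0.7755 0.7454 257 142 -37.5
side [177.  26.] 0.8854 0.9502 257 194 -72.5
```

View pics/crops.png

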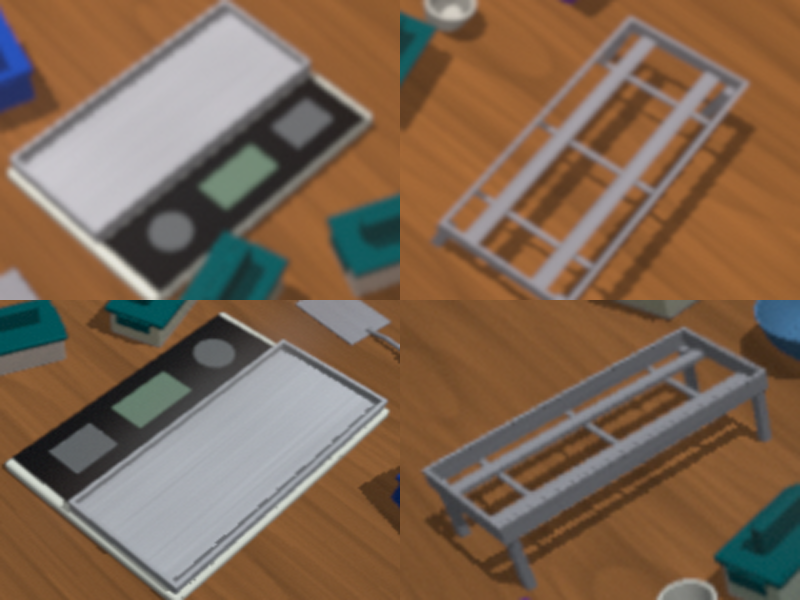

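The crops show the tare pad (rectangular) at about scene (286,168) / side (264,289) and the round hold pad at scene (240,206) / side (327,235). The rack corners are clear in both views. I'll compute poses from these.

```bash
python3 - <<'E'
from h import *
px={"scene":([(285.7,168),(239.9,205.9)],[(416.2,243.1),(460.1,271.9),(390,372),(346.1,334.9)]),
"side":([(264.4,288.9),(326.7,235)],[(108.8,147.3),(135,168.6),(227.75,111.4),(199.75,96)])}
for n in px:
    c=dict(np.load(f"pics/{n}0.npz"))
    P=onz(c,px[n][0],.0235)[:,:2]; d=P[1]-P[0]; print(n,"pads",P.round(4),np.linalg.norm(d).round(4),np.degrees(np.arctan2(d[1],d[0])).round(1))
    Q=onz(c,px[n][1],.085)[:,:2]; print("rack",Q.round(4).tolist(),Q.mean(0).round(4)); e=np.roll(Q,-1,0)-Q; print(np.linalg.norm(e,axis=1).round(3),np.degrees(np.arctan2(e[:,1],e[:,0])).round(1))
E
```

```text
scene pads [[ 0.4252 -0.1783]
 [ 0.6136 -0.1639]] 0.1889 4.4
rack [[0.3724, 0.2527], [0.3548, 0.374], [0.6602, 0.4086], [0.6725, 0.2919]] [0.515  0.3318]
[0.123 0.307 0.117 0.303] [  98.2    6.5  -84.  -172.6]
side pads [[ 0.4253 -0.1833]
 [ 0.6153 -0.1686]] 0.1905 4.4
rack [[0.3575, 0.3683], [0.3731, 0.2468], [0.6748, 0.2849], [0.6583, 0.4037]] [0.5159 0.3259]
[0.123 0.304 0.12  0.303] [ -82.7    7.2   97.9 -173.3]
```

```bash
cat > g.py <<'E'
# remaining motion to target TCP pose: turn (az) + dz commute; dx, dy in the axes after the turn
import sys
from h import *
def rem(x,y,z,yaw):
    s=get_state(); p=s["tool_pos"]; r=R.from_euler('xyz',s["tcp_rot"])
    t=R.from_euler('xyz',[np.pi,0,np.radians(yaw)]); rv=(r.inv()*t).as_rotvec()
    d=t.inv().apply(np.array([x,y,z])-p); now=r.inv().apply(np.array([x,y,z])-p)
    print("t %.1f pos %s yaw %.2f grip %.3f F %s"%(s["t"],p.round(4),np.degrees(s["tcp_rot"][2]),s["grip_width"],s["wrist_force"].round(1)))
    print("turn",rv.round(3),"| after turn d",d.round(4),"| now d",now.round(4))
if __name__=="__main__": rem(*map(float,sys.argv[1:5]))
E
python3 g.py .425 -.181 .15 94.4
python3 - <<'E'
from h import *
a=dict(np.load("pics/scene0.npz"));b=dict(np.load("pics/side0.npz"))
for n,p,q,z in (("jartop",(346,172),(185,234),.095),("ramtop",(349,235),(200,195),.04),("oil",(211,248),(346,140),.14),("mugtop",(295,325),(268,117),.09),("mat",(274,290),(284,167),.005)):
    print(n,onz(a,[p],z)[0,:2].round(3),onz(b,[q],z)[0,:2].round(3))
E
python3 -m crank '[{"dx":0,"dy":0,"dz":0.03,"az":0.12},{"az":0.12},{"az":0.12},{"az":0.12}]' 1 40
python3 g.py .425 -.181 .15 94.4
```

```text
t 0.1 pos [0.2393 0.5223 0.2305] yaw 155.38 grip 1.000 F [-0.6 -0.2  0. ]
turn [-1.000e-03  1.000e-03  1.064e+00] | after turn d [-0.7155  0.1312  0.0805] | now d [-0.4619 -0.5619  0.0812]
jartop [ 0.348 -0.016] [ 0.36  -0.014]
ramtop [0.46  0.111] [0.462 0.108]
oil [ 0.777 -0.053] [ 0.775 -0.059]
mugtop [0.743 0.201] [0.737 0.184]
mat [0.703 0.083] [0.7   0.077]
t 0.1 pos [0.2393 0.5223 0.2305] yaw 155.38 grip 1.000 F [-0.6 -0.2  0. ]
turn [-1.000e-03  1.000e-03  1.064e+00] | after turn d [-0.7155  0.1312  0.0805] | now d [-0.4619 -0.5619  0.0812]invalid input
```

```bash

python3 -m crank '[{"dx":0,"dy":0,"dz":0,"ax":0,"ay":0,"az":0.12},{"dx":0,"dy":0,"dz":0,"ax":0,"ay":0,"az":0.12},{"dx":0,"dy":0,"dz":0,"ax":0,"ay":0,"az":0.12},{"dx":0,"dy":0,"dz":0,"ax":0,"ay":0,"az":0.12}]' -1 40
python3 g.py .425 -.181 .15 94.4
```

```text
t: 0.48
tool_pos: [0.2387, 0.5214, 0.2287]
tcp_rot: [-3.137, 0.001, 2.215]
wrist_force: [-0.5, -0.1, -0.3]
grip_width: 0.45
t 0.5 pos [0.2387 0.5214 0.2287] yaw 126.90 grip 0.450 F [-0.5 -0.1 -0.3]
turn [-0.004  0.003  0.567] | after turn d [-0.7147  0.1319  0.0787] | now d [-0.6735 -0.2724  0.0809]
```

```bash

python3 -m crank '[{"dx":0,"dy":0,"dz":0,"ax":0,"ay":0,"az":0.11},{"dx":0,"dy":0,"dz":0,"ax":0,"ay":0,"az":0.11},{"dx":0,"dy":0,"dz":0,"ax":0,"ay":0,"az":0.11},{"dx":0,"dy":0,"dz":0,"ax":0,"ay":0,"az":0.11},{"dx":0,"dy":0,"dz":0,"ax":0,"ay":0,"az":0.11}]' -1 40
python3 -m crank '[{"dx":-0.04,"dy":0.0073,"dz":0,"ax":0,"ay":0,"az":0},{"dx":-0.04,"dy":0.0073,"dz":0,"ax":0,"ay":0,"az":0},{"dx":-0.04,"dy":0.0073,"dz":0,"ax":0,"ay":0,"az":0},{"dx":-0.04,"dy":0.0073,"dz":0,"ax":0,"ay":0,"az":0},{"dx":-0.04,"dy":0.0073,"dz":0,"ax":0,"ay":0,"az":0},{"dx":-0.04,"dy":0.0073,"dz":0,"ax":0,"ay":0,"az":0},{"dx":-0.04,"dy":0.0073,"dz":0,"ax":0,"ay":0,"az":0},{"dx":-0.04,"dy":0.0073,"dz":0,"ax":0,"ay":0,"az":0}]'
python3 g.py .425 -.181 .15 94.4
python3 - <<'E'
from m import *
c=cam("wrist"); save(c["im"],"w1.png"); np.savez("pics/w1.npz",**c)
for b in boxes(c)[0]: print(*b)
E
```

```text
t: 0.9
tool_pos: [0.2378, 0.5203, 0.2264]
tcp_rot: [-3.136, 0.007, 1.636]
wrist_force: [0.2, -0.3, -0.0]
grip_width: -0.001
t: 1.57
tool_pos: [0.3134, 0.1997, 0.223]
tcp_rot: [-3.13, 0.01, 1.643]
wrist_force: [1.1, -0.8, 0.2]
grip_width: 0.0
t 1.6 pos [0.3134 0.1997 0.223 ] yaw 94.16 grip 0.000 F [ 1.1 -0.8  0.2]
turn [-0.011  0.01  -0.004] | after turn d [-0.3881  0.082   0.073 ] | now d [-0.3871  0.0845  0.0758]
[387. 345.] 0.4499 0.0229 49 16 -32.3
[505. 279.] 0.5589 0.1119 120 74 17.9
```

View pics/w1.png

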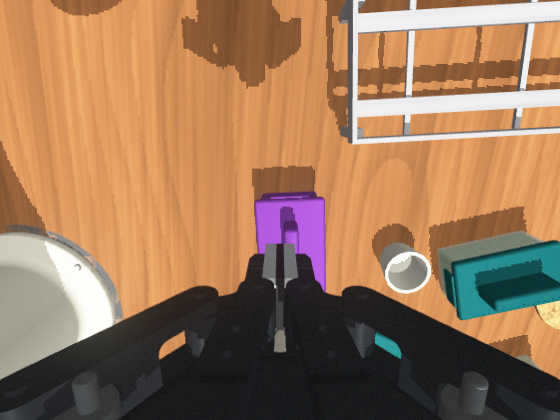

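The wrist view shows the purple box at (290,240), which is not meant, the ramekin at (408,270), box A at (505,280), and the rack corner at (352,140). Continuing to the tare pad.

```bash

python3 -m crank '[{"dx":-0.04,"dy":0.0085,"dz":0,"ax":0,"ay":0,"az":0},{"dx":-0.04,"dy":0.0085,"dz":0,"ax":0,"ay":0,"az":0},{"dx":-0.04,"dy":0.0085,"dz":0,"ax":0,"ay":0,"az":0},{"dx":-0.04,"dy":0.0085,"dz":0,"ax":0,"ay":0,"az":0},{"dx":-0.04,"dy":0.0085,"dz":0,"ax":0,"ay":0,"az":0},{"dx":-0.04,"dy":0.0085,"dz":0,"ax":0,"ay":0,"az":0},{"dx":-0.04,"dy":0.0085,"dz":0,"ax":0,"ay":0,"az":0},{"dx":-0.04,"dy":0.0085,"dz":0,"ax":0,"ay":0,"az":0}]'
python3 -m crank '[{"dx":-0.04,"dy":0.007,"dz":0.02,"ax":0,"ay":0.005,"az":0},{"dx":-0.03,"dy":0.007,"dz":0.02,"ax":-0.01,"ay":0.005,"az":0},{"dx":0,"dy":0,"dz":0,"ax":0,"ay":0,"az":0}]'
python3 g.py .425 -.181 .06 94.4
```

```text
t: 2.28
tool_pos: [0.4008, -0.1207, 0.2263]
tcp_rot: [-3.136, 0.013, 1.639]
wrist_force: [1.2, 0.5, -0.5]
grip_width: -0.002
t: 2.53
tool_pos: [0.42, -0.1958, 0.1893]
tcp_rot: [3.133, 0.008, 1.632]
wrist_force: [-0.3, -0.5, -0.9]
grip_width: -0.002
t 2.5 pos [ 0.42   -0.1958  0.1893] yaw 93.49 grip -0.002 F [-0.3 -0.5 -0.9]
turn [ 0.008  0.008 -0.016] | after turn d [0.0144 0.0061 0.1293] | now d [0.0155 0.0048 0.1292]
```

```bash

python3 -m crank '[{"dx":0.005,"dy":0.002,"dz":0.03,"ax":0.004,"ay":0.004,"az":-0.008},{"dx":0.005,"dy":0.002,"dz":0.03,"ax":0.004,"ay":0.004,"az":-0.008},{"dx":0.004,"dy":0.002,"dz":0.03,"ax":0,"ay":0,"az":0},{"dx":0,"dy":0,"dz":0.03,"ax":0,"ay":0,"az":0},{"dx":0,"dy":0,"dz":0.015,"ax":0,"ay":0,"az":0},{"dx":0,"dy":0,"dz":0,"ax":0,"ay":0,"az":0}]'
python3 g.py .425 -.181 .0235 94.4
```

```text
t: 3.03
tool_pos: [0.4263, -0.1835, 0.0497]
tcp_rot: [3.14, 0.001, 1.643]
wrist_force: [-0.2, 0.4, 0.3]
grip_width: 0.0
t 3.0 pos [ 0.4263 -0.1835  0.0497] yaw 94.11 grip 0.000 F [-0.2  0.4  0.3]
turn [ 0.001  0.001 -0.005] | after turn d [ 0.0026 -0.0011  0.0262] | now d [ 0.0026 -0.0012  0.0262]
```

```bash

python3 -m crank '[{"dx":0.001,"dy":-0.0005,"dz":0.01,"ax":0,"ay":0,"az":0},{"dx":0.001,"dy":-0.0005,"dz":0.009,"ax":0,"ay":0,"az":0},{"dx":0,"dy":0,"dz":0.004,"ax":0,"ay":0,"az":0},{"dx":0,"dy":0,"dz":0,"ax":0,"ay":0,"az":0}]'
python3 -m crank '[{"dx":0,"dy":0,"dz":0.002,"ax":0,"ay":0,"az":0},{"dx":0,"dy":0,"dz":0,"ax":0,"ay":0,"az":0}]'
python3 -m crank '[{"dx":0,"dy":0,"dz":0.001,"ax":0,"ay":0,"az":0},{"dx":0,"dy":0,"dz":0,"ax":0,"ay":0,"az":0}]'
```

```text
t: 3.37
tool_pos: [0.4262, -0.1813, 0.0268]
tcp_rot: [3.139, 0.002, 1.643]
wrist_force: [-0.0, 0.0, 0.5]
grip_width: 0.0
t: 3.53
tool_pos: [0.4272, -0.1819, 0.0259]
tcp_rot: [3.137, 0.004, 1.643]
wrist_force: [0.1, -0.7, -0.7]
grip_width: 0.005
t: 3.7
tool_pos: [0.4282, -0.1828, 0.0261]
tcp_rot: [3.135, 0.006, 1.643]
wrist_force: [-0.5, -0.0, -0.4]
grip_width: -0.003
```

```bash

for i in 1; do
python3 -m crank '[{"dx":0,"dy":0,"dz":0.002,"ax":0,"ay":0,"az":0}]'
python3 -m crank '[{"dx":0,"dy":0,"dz":0.002,"ax":0,"ay":0,"az":0}]'; done
```

```text
t: 3.78
tool_pos: [0.4289, -0.1833, 0.0248]
tcp_rot: [3.133, 0.007, 1.643]
wrist_force: [0.1, 0.6, 1.1]
grip_width: 0.001
t: 3.87
tool_pos: [0.4291, -0.1835, 0.023]
tcp_rot: [3.133, 0.007, 1.643]
wrist_force: [-0.4, 1.1, 1.2]
grip_width: 0.002
```

```bash

python3 -m crank '[{"dx":0,"dy":0,"dz":0.002,"ax":0,"ay":0,"az":0}]'
```

```text
t: 3.95
tool_pos: [0.4292, -0.1836, 0.0212]
tcp_rot: [3.133, 0.007, 1.643]
wrist_force: [-2.0, 1.9, 7.0]
grip_width: -0.003
```

```bash

python3 -m crank '[{"dx":0,"dy":0,"dz":0.001,"ax":0,"ay":0,"az":0}]'
```

```text
t: 4.03
tool_pos: [0.4292, -0.1836, 0.0209]
tcp_rot: [3.134, 0.006, 1.644]
wrist_force: [-5.6, 4.3, 19.1]
grip_width: 0.001
```

```bash

python3 -m crank '[{"dx":0,"dy":0,"dz":-0.0005,"ax":0,"ay":0,"az":0}]'
python3 -m crank '[{"dx":0,"dy":0,"dz":0,"ax":0,"ay":0,"az":0}]'
```

```text
t: 4.12
tool_pos: [0.4292, -0.1836, 0.0219]
tcp_rot: [3.134, 0.006, 1.644]
wrist_force: [-1.4, 1.6, 6.1]
grip_width: 0.002
t: 4.2
tool_pos: [0.4292, -0.1836, 0.0222]
tcp_rot: [3.135, 0.006, 1.644]
wrist_force: [-0.8, 1.7, 4.7]
grip_width: 0.001
```

```bash

python3 -m crank '[{"dx":0,"dy":0,"dz":0.0005,"ax":0,"ay":0,"az":0}]'
python3 -m crank '[{"dx":0,"dy":0,"dz":0.0002,"ax":0,"ay":0,"az":0}]'
```

```text
t: 4.28
tool_pos: [0.4292, -0.1836, 0.0219]
tcp_rot: [3.135, 0.006, 1.644]
wrist_force: [-1.9, 1.0, 4.8]
grip_width: -0.001
t: 4.37
tool_pos: [0.4292, -0.1836, 0.0218]
tcp_rot: [3.135, 0.006, 1.644]
wrist_force: [-1.5, 1.0, 5.6]
grip_width: 0.001
```

```bash

python3 -m crank '[{"dx":0,"dy":0,"dz":0,"ax":0,"ay":0,"az":0}]'
python3 -m crank '[{"dx":0,"dy":0,"dz":0,"ax":0,"ay":0,"az":0}]'
```

```text
t: 4.45
tool_pos: [0.4292, -0.1836, 0.0219]
tcp_rot: [3.135, 0.006, 1.644]
wrist_force: [-2.1, 0.6, 4.1]
grip_width: 0.001
t: 4.53
tool_pos: [0.4292, -0.1836, 0.0219]
tcp_rot: [3.135, 0.006, 1.644]
wrist_force: [-2.1, 0.5, 4.1]
grip_width: -0.004
```

```bash

python3 -m crank '[{"dx":0,"dy":0,"dz":0.0007,"ax":0,"ay":0,"az":0}]'
python3 -m crank '[{"dx":0,"dy":0,"dz":0.0003,"ax":0,"ay":0,"az":0}]'
```

```text
t: 4.62
tool_pos: [0.4292, -0.1836, 0.0213]
tcp_rot: [3.135, 0.005, 1.644]
wrist_force: [-2.4, 1.3, 6.7]
grip_width: -0.003
t: 4.7
tool_pos: [0.4292, -0.1836, 0.0211]
tcp_rot: [3.135, 0.005, 1.644]
wrist_force: [-1.8, 1.9, 7.5]
grip_width: 0.004
```

```bash

python3 -m crank '[{"dx":0,"dy":0,"dz":0.0003,"ax":0,"ay":0,"az":0}]'
python3 -m crank '[{"dx":0,"dy":0,"dz":0.0002,"ax":0,"ay":0,"az":0}]'
```

```text
t: 4.78
tool_pos: [0.4292, -0.1836, 0.021]
tcp_rot: [3.136, 0.005, 1.644]
wrist_force: [-3.4, 2.5, 8.8]
grip_width: 0.002
t: 4.87
tool_pos: [0.4292, -0.1836, 0.021]
tcp_rot: [3.136, 0.005, 1.644]
wrist_force: [-2.6, 1.4, 7.3]
grip_width: -0.001
```

```bash

python3 -m crank '[{"dx":0,"dy":0,"dz":-0.02,"ax":0,"ay":0,"az":0},{"dx":0,"dy":0,"dz":-0.04,"ax":0,"ay":0,"az":0},{"dx":0,"dy":0,"dz":-0.04,"ax":0,"ay":0,"az":0},{"dx":-0.02,"dy":0.02,"dz":-0.035,"ax":0,"ay":0,"az":0},{"dx":-0.02,"dy":0.03,"dz":-0.035,"ax":0,"ay":0,"az":0},{"dx":-0.02,"dy":0.03,"dz":-0.03,"ax":0,"ay":0,"az":0},{"dx":-0.02,"dy":0.02,"dz":-0.02,"ax":0,"ay":0,"az":0},{"dx":0,"dy":0,"dz":0,"ax":0,"ay":0,"az":0}]' 0.2
python3 g.py .6 -.066 .2 20.8
python3 - <<'E'
from m import *
c=cam("wrist"); save(c["im"],"w2.png"); np.savez("pics/w2.npz",**c)
for b in boxes(c)[0]: print(*b)
E
```

```text
t: 5.53
tool_pos: [0.5259, -0.2502, 0.2337]
tcp_rot: [3.141, -0.0, 1.644]
wrist_force: [1.1, 0.5, 1.0]
grip_width: 0.599
t 5.5 pos [ 0.5259 -0.2502  0.2337] yaw 94.18 grip 0.599 F [1.1 0.5 1. ]
turn [ 1.000e-03 -1.000e-03  1.281e+00] | after turn d [ 0.1346 -0.1459  0.0337] | now d [0.1783 0.0872 0.0338]
[399.  17.] 0.627 -0.0945 124 41 4.3
```

View pics/w2.png

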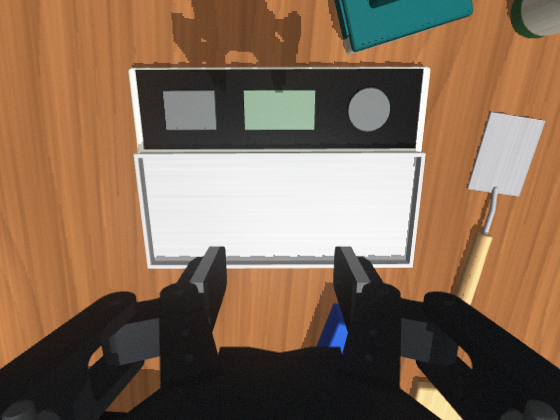

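The wrist view shows the whole scale: tare at (190,110), hold at (369,109), rim corners (136,153), (424,152), (413,267) and (149,268). The pan is empty.

```bash
python3 - <<'E'
from h import *
c=dict(np.load("pics/w2.npz"))
P=onz(c,[(190,110),(369,109)],.0235)[:,:2]; d=P[1]-P[0]; print(P.round(4),np.hypot(*d).round(4),np.degrees(np.arctan2(d[1],d[0])).round(2))
a=np.arctan2(d[1],d[0]); print("pan from pads",(P.mean(0)-.110*np.array([-np.sin(a),np.cos(a)])).round(4))
Q=onz(c,[(136,153),(424,152),(413,267),(149,268)],.037)[:,:2]; print(Q.round(4).tolist(),Q.mean(0).round(4)); e=np.roll(Q,-1,0)-Q; print(np.hypot(*e.T).round(3),np.degrees(np.arctan2(e[:,1],e[:,0])).round(1))
E
python3 -m crank '[{"dx":0.02,"dy":0,"dz":0,"ax":0,"ay":0,"az":0.12},{"dx":0.02,"dy":0,"dz":0,"ax":0,"ay":0,"az":0.12},{"dx":0.02,"dy":0,"dz":0,"ax":0,"ay":0,"az":0.12},{"dx":0,"dy":0,"dz":0,"ax":0,"ay":0,"az":0.12},{"dx":0,"dy":0,"dz":0,"ax":0,"ay":0,"az":0.12},{"dx":0,"dy":0,"dz":0,"ax":0,"ay":0,"az":0.12},{"dx":0,"dy":0,"dz":0,"ax":0,"ay":0,"az":0.12},{"dx":0,"dy":0,"dz":0,"ax":0,"ay":0,"az":0.12}]'
python3 g.py .505 -.110 .22 20.8
```

```text
[[ 0.4268 -0.1819]
 [ 0.6155 -0.1674]] 0.1893 4.42
pan from pads [ 0.5296 -0.2843]
[[0.3736, -0.2296], [0.6761, -0.2068], [0.6886, -0.3387], [0.3824, -0.362]] [ 0.5302 -0.2843]
[0.303 0.133 0.307 0.133] [   4.3  -84.6 -175.7   93.8]
t: 6.25
tool_pos: [0.5179, -0.1797, 0.2166]
tcp_rot: [-3.117, 0.007, 0.647]
wrist_force: [0.1, 1.4, 0.8]
grip_width: 0.6
t 6.2 pos [ 0.5179 -0.1797  0.2166] yaw 37.05 grip 0.600 F [0.1 1.4 0.8]
turn [-0.023  0.01   0.284] | after turn d [ 0.0127 -0.0697 -0.0034] | now d [ 0.0316 -0.0635 -0.0021]
```

```bash

python3 -m crank '[{"dx":0,"dy":0,"dz":0,"ax":-0.01,"ay":0.005,"az":0.095},{"dx":0,"dy":0,"dz":0,"ax":-0.01,"ay":0.005,"az":0.095},{"dx":0,"dy":0,"dz":0,"ax":0,"ay":0,"az":0.09},{"dx":0.005,"dy":-0.03,"dz":-0.01,"ax":0,"ay":0,"az":0},{"dx":0.005,"dy":-0.03,"dz":-0.01,"ax":0,"ay":0,"az":0},{"dx":0,"dy":-0.01,"dz":0,"ax":0,"ay":0,"az":0},{"dx":0,"dy":0,"dz":0,"ax":0,"ay":0,"az":0}]'
cat > look.py <<'E'
import sys
from m import *
c=cam("wrist"); n=sys.argv[1]; save(c["im"],n+".png"); np.savez("pics/"+n,**c)
bz=float(sys.argv[2]) if len(sys.argv)>2 else 0
for b in boxes(c,z=.054+bz)[0]: print(*b)
E
python3 look.py w3
```

```text
t: 6.83
tool_pos: [0.492, -0.1027, 0.2222]
tcp_rot: [-3.12, 0.015, 0.344]
wrist_force: [-0.1, -0.5, -0.9]
grip_width: 0.599
[189. 178.] 0.466 -0.0127 116 70 -20.2
[294.  48.] 0.61 -0.0713 83 71 20.6
[89. 46.] 0.5508 0.1033 79 73 18.3
```

View pics/w3.png

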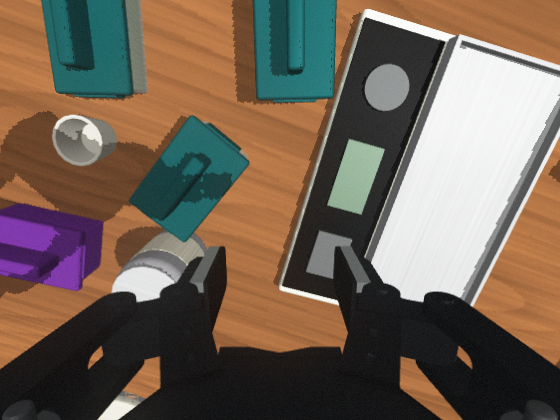

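The wrist view confirms the three finned teal boxes: C at (189,178), A at (90,45) and B at (294,48). The ramekin is at (83,140) and the jar-like distractor at (160,270). Box B is at about (0.6238,-0.066), yaw 20.7°, and I'll pick it first.

```bash
python3 g.py .6238 -.066 .15 20.7
python3 -m crank '[{"dx":0.025,"dy":0.002,"dz":0,"ax":-0.01,"ay":0.007,"az":-0.008},{"dx":0.03,"dy":0.002,"dz":0.01,"ax":-0.01,"ay":0.007,"az":-0.008},{"dx":0.03,"dy":0.001,"dz":0.02,"ax":0,"ay":0,"az":0},{"dx":0.03,"dy":0.001,"dz":0.02,"ax":0,"ay":0,"az":0},{"dx":0.01,"dy":0,"dz":0.02,"ax":0,"ay":0,"az":0},{"dx":0,"dy":0,"dz":0,"ax":0,"ay":0,"az":0}]'
python3 g.py .6238 -.066 .06 20.7
```

```text
t 6.9 pos [ 0.4923 -0.1034  0.2222] yaw 19.69 grip 0.600 F [ 0.7  0.6 -0.9]
turn [-0.021  0.015 -0.018] | after turn d [0.1363 0.0115 0.0722] | now d [0.1375 0.0106 0.0699]
t: 7.38
tool_pos: [0.6146, -0.0706, 0.1432]
tcp_rot: [3.139, 0.003, 0.355]
wrist_force: [-0.6, -0.1, -1.5]
grip_width: 0.601
t 7.4 pos [ 0.6146 -0.0706  0.1432] yaw 20.37 grip 0.601 F [-0.6 -0.1 -1.5]
turn [ 0.003  0.003 -0.006] | after turn d [ 0.0102 -0.0011  0.0832] | now d [ 0.0105 -0.0013  0.0831]
```

```bash

python3 -m crank '[{"dx":0.005,"dy":-0.001,"dz":0.02,"ax":0,"ay":0.003,"az":-0.006},{"dx":0.005,"dy":0,"dz":0.025,"ax":0,"ay":0,"az":0},{"dx":0,"dy":0,"dz":0.02,"ax":0,"ay":0,"az":0},{"dx":0,"dy":0,"dz":0.013,"ax":0,"ay":0,"az":0},{"dx":0,"dy":0,"dz":0.004,"ax":0,"ay":0,"az":0},{"dx":0,"dy":0,"dz":0,"ax":0,"ay":0,"az":0}]'
python3 g.py .6238 -.066 .06 20.7
```

```text
t: 7.88
tool_pos: [0.6219, -0.0727, 0.0564]
tcp_rot: [3.139, 0.004, 0.358]
wrist_force: [-0.2, -0.1, 0.7]
grip_width: 0.601
t 7.9 pos [ 0.6219 -0.0727  0.0564] yaw 20.53 grip 0.601 F [-0.2 -0.1  0.7]
turn [ 0.003  0.004 -0.003] | after turn d [ 0.0042 -0.0056 -0.0036] | now d [ 0.0042 -0.0056 -0.0037]
```

Shift 5 mm in -y before closing, raise 3 mm, then close.

```bash

python3 -m crank '[{"dx":0.003,"dy":-0.005,"dz":-0.004,"ax":0,"ay":0.003,"az":0},{"dx":0,"dy":0,"dz":0,"ax":0,"ay":0,"az":0}]' -1 50
python3 -m crank '[{"dx":0,"dy":0,"dz":0,"ax":0,"ay":0,"az":0},{"dx":0,"dy":0,"dz":0,"ax":0,"ay":0,"az":0},{"dx":0,"dy":0,"dz":0,"ax":0,"ay":0,"az":0},{"dx":0,"dy":0,"dz":0,"ax":0,"ay":0,"az":0}]' -1 50
python3 g.py .6238 -.066 .06 20.7
```

```text
t: 8.05
tool_pos: [0.6232, -0.0678, 0.0621]
tcp_rot: [3.138, -0.0, 0.357]
wrist_force: [-0.1, 0.7, 0.8]
grip_width: 0.327
t: 8.38
tool_pos: [0.6237, -0.0675, 0.0645]
tcp_rot: [3.136, -0.002, 0.358]
wrist_force: [-0.6, 1.2, -5.3]
grip_width: 0.15
t 8.4 pos [ 0.6237 -0.0675  0.0645] yaw 20.50 grip 0.150 F [-0.6  1.2 -5.3]
turn [ 0.005 -0.002 -0.003] | after turn d [ 0.0006 -0.0014  0.0045] | now d [ 0.0006 -0.0014  0.0045]
```

```bash

python3 -m crank '[{"dx":0,"dy":0,"dz":-0.02,"ax":0,"ay":0,"az":0},{"dx":0,"dy":0,"dz":-0.03,"ax":0,"ay":0,"az":0},{"dx":0,"dy":0,"dz":-0.03,"ax":0,"ay":0,"az":-0.08},{"dx":0,"dy":0,"dz":-0.02,"ax":0,"ay":0,"az":-0.11},{"dx":0,"dy":0,"dz":-0.01,"ax":0,"ay":0,"az":-0.11},{"dx":0,"dy":0,"dz":0,"ax":0,"ay":0,"az":-0.11},{"dx":0,"dy":0,"dz":0,"ax":0,"ay":0,"az":-0.11},{"dx":0,"dy":0,"dz":0,"ax":0,"ay":0,"az":-0.11}]'
python3 -m crank '[{"dx":0,"dy":0,"dz":0,"ax":0,"ay":0,"az":-0.11},{"dx":0,"dy":0,"dz":0,"ax":0,"ay":0,"az":-0.11},{"dx":0,"dy":0,"dz":0,"ax":0,"ay":0,"az":-0.11},{"dx":0,"dy":0,"dz":0,"ax":0,"ay":0,"az":-0.11},{"dx":0,"dy":0,"dz":0,"ax":0,"ay":0,"az":-0.11},{"dx":0,"dy":0,"dz":0,"ax":0,"ay":0,"az":-0.08},{"dx":0,"dy":0,"dz":0,"ax":0,"ay":0,"az":0}]'
python3 g.py .6197 -.277 .18 94.4
```

```text
t: 9.05
tool_pos: [0.6189, -0.0658, 0.1738]
tcp_rot: [-3.135, 0.005, 1.015]
wrist_force: [0.2, 0.7, -4.8]
grip_width: 0.149
t: 9.63
tool_pos: [0.6157, -0.065, 0.1691]
tcp_rot: [-3.126, -0.002, 1.682]
wrist_force: [-0.3, 0.3, -5.1]
grip_width: 0.152
t 9.6 pos [ 0.6157 -0.065   0.1691] yaw 96.38 grip 0.152 F [-0.3  0.3 -5.1]
turn [-0.016 -0.002  0.035] | after turn d [-0.2117 -0.0122 -0.0109] | now d [-0.2111 -0.0197 -0.0111]
```

```bash

python3 -m crank '[{"dx":-0.03,"dy":-0.002,"dz":-0.005,"ax":-0.008,"ay":0,"az":0.017},{"dx":-0.04,"dy":-0.002,"dz":-0.005,"ax":-0.008,"ay":0,"az":0.017},{"dx":-0.04,"dy":-0.002,"dz":0,"ax":0,"ay":0,"az":0},{"dx":-0.04,"dy":-0.002,"dz":0,"ax":0,"ay":0,"az":0},{"dx":-0.03,"dy":-0.002,"dz":0,"ax":0,"ay":0,"az":0},{"dx":-0.02,"dy":-0.002,"dz":0,"ax":0,"ay":0,"az":0},{"dx":0,"dy":0,"dz":0,"ax":0,"ay":0,"az":0},{"dx":0,"dy":0,"dz":0,"ax":0,"ay":0,"az":0}]'
python3 g.py .6197 -.277 .1 94.4
```

```text
t: 10.3
tool_pos: [0.6171, -0.2714, 0.1729]
tcp_rot: [-3.135, -0.006, 1.63]
wrist_force: [0.5, 1.0, -5.0]
grip_width: 0.153
t 10.3 pos [ 0.6171 -0.2714  0.1729] yaw 93.41 grip 0.153 F [ 0.5  1.  -5. ]
turn [-0.006 -0.006 -0.017] | after turn d [-0.0058  0.0022  0.0729] | now d [-0.0062  0.0027  0.0728]
```

```bash

python3 -m crank '[{"dx":-0.003,"dy":0.001,"dz":0.02,"ax":-0.003,"ay":-0.003,"az":-0.008},{"dx":-0.003,"dy":0.001,"dz":0.02,"ax":-0.003,"ay":-0.003,"az":-0.008},{"dx":0,"dy":0,"dz":0.02,"ax":0,"ay":0,"az":0},{"dx":0,"dy":0,"dz":0.006,"ax":0,"ay":0,"az":0},{"dx":0,"dy":0,"dz":0,"ax":0,"ay":0,"az":0}]'
python3 g.py .6197 -.277 .088 94.4
```

```text
t: 10.72
tool_pos: [0.6199, -0.2739, 0.1049]
tcp_rot: [3.141, -0.001, 1.642]
wrist_force: [-0.0, 0.3, -5.0]
grip_width: 0.15
t 10.7 pos [ 0.6199 -0.2739  0.1049] yaw 94.07 grip 0.150 F [-0.   0.3 -5. ]
turn [ 0.    -0.001 -0.006] | after turn d [-0.0031 -0.0005  0.0169] | now d [-0.0031 -0.0005  0.0169]
```

```bash

python3 -m crank '[{"dx":-0.003,"dy":0,"dz":0.008,"ax":0,"ay":0,"az":-0.004},{"dx":0,"dy":0,"dz":0.006,"ax":0,"ay":0,"az":0},{"dx":0,"dy":0,"dz":0.001,"ax":0,"ay":0,"az":0},{"dx":0,"dy":0,"dz":0,"ax":0,"ay":0,"az":0}]'
python3 -m crank '[{"dx":0,"dy":0,"dz":0.002,"ax":0,"ay":0,"az":0}]'
python3 g.py .6197 -.277 .088 94.4
```

```text
t: 11.05
tool_pos: [0.6215, -0.2754, 0.0908]
tcp_rot: [3.14, -0.0, 1.647]
wrist_force: [0.3, -0.0, -5.1]
grip_width: 0.145
t: 11.13
tool_pos: [0.6221, -0.2758, 0.0898]
tcp_rot: [3.138, 0.001, 1.647]
wrist_force: [0.2, -1.2, -4.4]
grip_width: 0.15
t 11.1 pos [ 0.6221 -0.2758  0.0898] yaw 94.38 grip 0.150 F [ 0.2 -1.2 -4.4]
turn [ 0.003  0.001 -0.   ] | after turn d [-0.001  -0.0025  0.0018] | now d [-0.001  -0.0025  0.0018]
```

```bash

python3 -m crank '[{"dx":-0.001,"dy":-0.001,"dz":0.002,"ax":0,"ay":0,"az":0}]'
python3 -m crank '[{"dx":0,"dy":0,"dz":0.002,"ax":0,"ay":0,"az":0}]'
```

```text
t: 11.22
tool_pos: [0.6218, -0.2768, 0.0886]
tcp_rot: [3.137, 0.001, 1.647]
wrist_force: [0.3, 3.3, 2.4]
grip_width: 0.153
t: 11.3
tool_pos: [0.6223, -0.2769, 0.0884]
tcp_rot: [3.136, 0.002, 1.647]
wrist_force: [-5.6, 4.2, 8.4]
grip_width: 0.149
```

```bash

python3 -m crank '[{"dx":0,"dy":0,"dz":-0.001,"ax":0,"ay":0,"az":0},{"dx":0,"dy":0,"dz":0,"ax":0,"ay":0,"az":0},{"dx":0,"dy":0,"dz":0,"ax":0,"ay":0,"az":0},{"dx":0,"dy":0,"dz":0,"ax":0,"ay":0,"az":0}]' 0.2
python3 -m crank '[{"dx":0,"dy":0,"dz":-0.02,"ax":0,"ay":0,"az":0},{"dx":0,"dy":0,"dz":-0.04,"ax":0,"ay":0,"az":0},{"dx":0,"dy":0,"dz":-0.04,"ax":0,"ay":0,"az":0.06},{"dx":0,"dy":0,"dz":-0.03,"ax":0,"ay":0,"az":0.11},{"dx":0,"dy":0,"dz":0,"ax":0,"ay":0,"az":0.11},{"dx":0,"dy":0,"dz":0,"ax":0,"ay":0,"az":0.11},{"dx":0,"dy":0,"dz":0,"ax":0,"ay":0,"az":0.11},{"dx":0,"dy":0,"dz":0,"ax":0,"ay":0,"az":0.11}]'
python3 g.py .45 .07 .22 18.4
```

```text
t: 11.63
tool_pos: [0.6253, -0.2796, 0.0944]
tcp_rot: [3.128, 0.009, 1.647]
wrist_force: [-0.3, -0.7, 0.8]
grip_width: 0.601
t: 12.3
tool_pos: [0.6247, -0.2806, 0.2346]
tcp_rot: [3.118, -0.0, 1.01]
wrist_force: [0.5, 0.6, -1.5]
grip_width: 0.595
t 12.3 pos [ 0.6247 -0.2806  0.2346] yaw 57.87 grip 0.595 F [ 0.5  0.6 -1.5]
turn [ 0.023 -0.008  0.689] | after turn d [-0.0551 -0.3879  0.0146] | now d [ 0.204  -0.3347  0.0066]
```

```bash

python3 -m crank '[{"dx":0,"dy":0,"dz":0,"ax":0.01,"ay":0,"az":0.112},{"dx":0,"dy":0,"dz":0,"ax":0.01,"ay":-0.004,"az":0.112},{"dx":0,"dy":0,"dz":0,"ax":0,"ay":-0.004,"az":0.112},{"dx":0,"dy":0,"dz":0,"ax":0,"ay":0,"az":0.112},{"dx":0,"dy":0,"dz":0,"ax":0,"ay":0,"az":0.112},{"dx":0,"dy":0,"dz":0,"ax":0,"ay":0,"az":0.112}]'
python3 -m crank '[{"dx":-0.005,"dy":-0.03,"dz":0,"ax":0,"ay":0,"az":0},{"dx":-0.005,"dy":-0.04,"dz":0,"ax":0,"ay":0,"az":0},{"dx":-0.006,"dy":-0.04,"dz":0,"ax":0,"ay":0,"az":0},{"dx":-0.006,"dy":-0.04,"dz":0,"ax":0,"ay":0,"az":0},{"dx":-0.006,"dy":-0.04,"dz":0,"ax":0,"ay":0,"az":0},{"dx":-0.006,"dy":-0.04,"dz":0,"ax":0,"ay":0,"az":0},{"dx":-0.006,"dy":-0.04,"dz":0,"ax":0,"ay":0,"az":0},{"dx":-0.006,"dy":-0.04,"dz":0,"ax":0,"ay":0,"az":0}]'
python3 -m crank '[{"dx":-0.006,"dy":-0.03,"dz":0,"ax":0,"ay":0,"az":0},{"dx":-0.006,"dy":-0.02,"dz":0,"ax":0,"ay":0,"az":0},{"dx":0,"dy":0,"dz":0,"ax":0,"ay":0,"az":0}]'
python3 g.py .45 .07 .22 18.4
python3 look.py w4
python3 - <<'E'
from m import *
for n in ("scene","side"):
    c=cam(n); save(c["im"],n+"1.png")
    for b in boxes(c)[0]: print(n,*b)
E
```

```text
t: 12.8
tool_pos: [0.6263, -0.2825, 0.2384]
tcp_rot: [3.13, -0.002, 0.302]
wrist_force: [0.0, -0.8, -0.2]
grip_width: 0.602
t: 13.47
tool_pos: [0.4905, 0.0013, 0.2337]
tcp_rot: [3.122, -0.009, 0.284]
wrist_force: [0.2, 0.6, -0.1]
grip_width: 0.6
t: 13.72
tool_pos: [0.4609, 0.0535, 0.2336]
tcp_rot: [3.123, -0.013, 0.29]
wrist_force: [0.5, 0.2, 0.6]
grip_width: 0.601
t 13.7 pos [0.4609 0.0535 0.2336] yaw 16.60 grip 0.601 F [0.5 0.2 0.6]
turn [ 0.019 -0.012 -0.031] | after turn d [-0.0052 -0.0191  0.0136] | now d [-0.0059 -0.0192  0.0132]
[335. 202.] 0.4636 -0.0102 114 71 -20.4
[248.  61.] 0.5659 0.1106 112 71 18.0
scene [322. 259.] 0.5706 0.1154 115 67 18.1
scene [317. 205.] 0.4642 -0.0078 115 68 -20.0
scene [213. 174.] 0.6137 -0.2841 123 71 -87.2
side [369. 251.] 0.6358 -0.2689 120 76 -85.2
side [228. 222.] 0.4607 -0.014 113 73 -20.3
side [233. 173.] 0.5621 0.106 131 71 18.7
```

```bash
python3 g.py .566 .110 .13 18
python3 -m crank '[{"dx":0.02,"dy":-0.005,"dz":0.01,"ax":0.01,"ay":-0.006,"az":-0.012},{"dx":0.03,"dy":-0.005,"dz":0.02,"ax":0.01,"ay":-0.006,"az":-0.012},{"dx":0.03,"dy":-0.005,"dz":0.025,"ax":0,"ay":0,"az":0},{"dx":0.025,"dy":-0.005,"dz":0.025,"ax":0,"ay":0,"az":0},{"dx":0.01,"dy":-0.002,"dz":0.02,"ax":0,"ay":0,"az":0},{"dx":0,"dy":0,"dz":0,"ax":0,"ay":0,"az":0}]'
python3 g.py .566 .110 .06 18
```

```text
t 13.9 pos [0.4632 0.0502 0.2339] yaw 16.41 grip 0.599 F [-0.7 -0.2 -0.6]
turn [ 0.021 -0.013 -0.028] | after turn d [ 0.1163 -0.0251  0.1039] | now d [ 0.1141 -0.0306  0.1048]
t: 14.37
tool_pos: [0.5805, 0.0973, 0.1339]
tcp_rot: [3.133, -0.012, 0.299]
wrist_force: [-0.5, 0.4, -1.0]
grip_width: 0.606
t 14.4 pos [0.5805 0.0973 0.1339] yaw 17.14 grip 0.606 F [-0.5  0.4 -1. ]
turn [ 0.009 -0.012 -0.015] | after turn d [-0.0099 -0.0166  0.0739] | now d [-0.011  -0.017   0.0736]
```

```bash

python3 -m crank '[{"dx":-0.005,"dy":-0.009,"dz":0.01,"ax":0.005,"ay":-0.006,"az":-0.008},{"dx":-0.005,"dy":-0.009,"dz":0.015,"ax":0.004,"ay":-0.006,"az":-0.008},{"dx":0,"dy":0,"dz":0.015,"ax":0,"ay":0,"az":0},{"dx":0,"dy":0,"dz":0,"ax":0,"ay":0,"az":0}]'
python3 g.py .566 .110 .06 18
```

```text
t: 14.7
tool_pos: [0.5654, 0.109, 0.0918]
tcp_rot: [-3.141, 0.001, 0.312]
wrist_force: [0.1, 0.4, -1.2]
grip_width: 0.596
t 14.7 pos [0.5654 0.109  0.0918] yaw 17.90 grip 0.596 F [ 0.1  0.4 -1.2]
turn [-0.001  0.001 -0.002] | after turn d [ 0.0009 -0.0008  0.0318] | now d [ 0.001  -0.0007  0.0318]
```

```bash

python3 -m crank '[{"dx":0,"dy":0,"dz":0.015,"ax":0,"ay":0,"az":0},{"dx":0,"dy":0,"dz":0.012,"ax":0,"ay":0,"az":0},{"dx":0,"dy":0,"dz":0.003,"ax":0,"ay":0,"az":0},{"dx":0,"dy":0,"dz":0,"ax":0,"ay":0,"az":0}]'
python3 g.py .566 .110 .06 18
```

```text
t: 15.03
tool_pos: [0.5642, 0.1086, 0.0631]
tcp_rot: [-3.142, -0.001, 0.312]
wrist_force: [0.5, -0.5, 0.0]
grip_width: 0.596
t 15.0 pos [0.5642 0.1086 0.0631] yaw 17.88 grip 0.596 F [ 0.5 -0.5  0. ]
turn [-0.    -0.001 -0.002] | after turn d [ 0.0021 -0.0008  0.0031] | now d [ 0.0021 -0.0008  0.0031]
```

```bash

python3 -m crank '[{"dx":0.002,"dy":-0.001,"dz":0.002,"ax":0,"ay":0,"az":0},{"dx":0,"dy":0,"dz":0.001,"ax":0,"ay":0,"az":0},{"dx":0,"dy":0,"dz":0,"ax":0,"ay":0,"az":0},{"dx":0,"dy":0,"dz":0,"ax":0,"ay":0,"az":0},{"dx":0,"dy":0,"dz":0,"ax":0,"ay":0,"az":0},{"dx":0,"dy":0,"dz":0,"ax":0,"ay":0,"az":0}]' -1 50
python3 g.py .566 .110 .06 18
python3 -m crank '[{"dx":0,"dy":0,"dz":-0.02,"ax":0,"ay":0,"az":0},{"dx":0,"dy":0,"dz":-0.03,"ax":0,"ay":0,"az":0},{"dx":0,"dy":0,"dz":-0.035,"ax":0,"ay":0,"az":-0.08},{"dx":0,"dy":0,"dz":-0.03,"ax":0,"ay":0,"az":-0.11},{"dx":0,"dy":0,"dz":-0.02,"ax":0,"ay":0,"az":-0.11},{"dx":0,"dy":0,"dz":0,"ax":0,"ay":0,"az":-0.11},{"dx":0,"dy":0,"dz":0,"ax":0,"ay":0,"az":-0.11},{"dx":0,"dy":0,"dz":0,"ax":0,"ay":0,"az":-0.11}]'
python3 -m crank '[{"dx":0,"dy":0,"dz":0,"ax":0,"ay":0,"az":-0.11},{"dx":0,"dy":0,"dz":0,"ax":0,"ay":0,"az":-0.11},{"dx":0,"dy":0,"dz":0,"ax":0,"ay":0,"az":-0.11},{"dx":0,"dy":0,"dz":0,"ax":0,"ay":0,"az":-0.11},{"dx":0,"dy":0,"dz":0,"ax":0,"ay":0,"az":-0.11},{"dx":0,"dy":0,"dz":0,"ax":0,"ay":0,"az":-0.08},{"dx":0,"dy":0,"dz":0,"ax":0,"ay":0,"az":0}]'
python3 g.py .53 -.284 .18 94.4
```

```text
t: 15.53
tool_pos: [0.5666, 0.1104, 0.0619]
tcp_rot: [3.141, -0.003, 0.312]
wrist_force: [-0.8, 0.6, -1.3]
grip_width: 0.151
t 15.5 pos [0.5666 0.1104 0.0619] yaw 17.88 grip 0.151 F [-0.8  0.6 -1.3]
turn [ 0.001 -0.003 -0.002] | after turn d [-0.0007  0.0002  0.0019] | now d [-0.0007  0.0002  0.0019]
t: 16.2
tool_pos: [0.5626, 0.1101, 0.1992]
tcp_rot: [-3.136, 0.004, 0.969]
wrist_force: [-0.3, -0.2, -3.0]
grip_width: 0.152
t: 16.78
tool_pos: [0.5603, 0.1099, 0.1967]
tcp_rot: [-3.129, -0.001, 1.635]
wrist_force: [-0.0, 0.0, -3.9]
grip_width: 0.153
t 16.8 pos [0.5603 0.1099 0.1967] yaw 93.70 grip 0.153 F [-0.   0.  -3.9]
turn [-0.012 -0.001 -0.012] | after turn d [-0.3904 -0.0604  0.0167] | now d [-0.3911 -0.0555  0.0172]
```

```bash

python3 -m crank '[{"dx":-0.03,"dy":-0.005,"dz":0,"ax":-0.006,"ay":0,"az":-0.006},{"dx":-0.04,"dy":-0.005,"dz":0,"ax":-0.006,"ay":0,"az":-0.006},{"dx":-0.04,"dy":-0.005,"dz":0,"ax":0,"ay":0,"az":0},{"dx":-0.04,"dy":-0.005,"dz":0,"ax":0,"ay":0,"az":0},{"dx":-0.04,"dy":-0.005,"dz":0,"ax":0,"ay":0,"az":0},{"dx":-0.04,"dy":-0.005,"dz":0,"ax":0,"ay":0,"az":0},{"dx":-0.04,"dy":-0.005,"dz":0,"ax":0,"ay":0,"az":0},{"dx":-0.04,"dy":-0.005,"dz":0,"ax":0,"ay":0,"az":0}]'
python3 -m crank '[{"dx":-0.03,"dy":-0.005,"dz":0,"ax":0,"ay":0,"az":0},{"dx":-0.03,"dy":-0.005,"dz":0,"ax":0,"ay":0,"az":0},{"dx":-0.012,"dy":0,"dz":0,"ax":0,"ay":0,"az":0},{"dx":0,"dy":0,"dz":0,"ax":0,"ay":0,"az":0}]'
python3 g.py .53 -.284 .11 94.4
```

```text
t: 17.45
tool_pos: [0.5395, -0.2043, 0.193]
tcp_rot: [-3.139, -0.006, 1.642]
wrist_force: [0.7, -0.3, -3.7]
grip_width: 0.153
t: 17.78
tool_pos: [0.5309, -0.2892, 0.1913]
tcp_rot: [-3.137, -0.003, 1.622]
wrist_force: [0.5, 0.6, -3.7]
grip_width: 0.156
t 17.8 pos [ 0.5309 -0.2892  0.1913] yaw 92.92 grip 0.156 F [ 0.5  0.6 -3.7]
turn [-0.004 -0.003 -0.026] | after turn d [ 0.0052 -0.0005  0.0813] | now d [ 0.005  -0.0003  0.0814]
```

```bash

python3 -m crank '[{"dx":0.003,"dy":0,"dz":0.02,"ax":-0.003,"ay":-0.003,"az":-0.013},{"dx":0.002,"dy":0,"dz":0.03,"ax":0,"ay":0,"az":-0.013},{"dx":0,"dy":0,"dz":0.025,"ax":0,"ay":0,"az":0},{"dx":0,"dy":0,"dz":0.008,"ax":0,"ay":0,"az":0},{"dx":0,"dy":0,"dz":0,"ax":0,"ay":0,"az":0}]'
python3 g.py .53 -.284 .088 94.4
```

```text
t: 18.2
tool_pos: [0.5317, -0.2824, 0.1069]
tcp_rot: [3.14, -0.0, 1.64]
wrist_force: [-0.2, 0.8, -3.7]
grip_width: 0.157
t 18.2 pos [ 0.5317 -0.2824  0.1069] yaw 93.98 grip 0.157 F [-0.2  0.8 -3.7]
turn [ 0.001 -0.    -0.007] | after turn d [-0.0015 -0.0018  0.0189] | now d [-0.0015 -0.0019  0.0189]
```

```bash

python3 -m crank '[{"dx":-0.001,"dy":-0.001,"dz":0.008,"ax":0,"ay":0,"az":-0.006},{"dx":-0.001,"dy":-0.001,"dz":0.006,"ax":0,"ay":0,"az":0},{"dx":0,"dy":0,"dz":0.002,"ax":0,"ay":0,"az":0},{"dx":0,"dy":0,"dz":0,"ax":0,"ay":0,"az":0}]'
python3 -m crank '[{"dx":0,"dy":0,"dz":0.002,"ax":0,"ay":0,"az":0}]'
python3 -m crank '[{"dx":0,"dy":0,"dz":0.001,"ax":0,"ay":0,"az":0}]'
python3 g.py .53 -.284 .087 94.4
```

```text
t: 18.53
tool_pos: [0.5315, -0.2837, 0.0927]
tcp_rot: [3.138, 0.002, 1.647]
wrist_force: [-0.4, -0.9, -4.1]
grip_width: 0.155
t: 18.62
tool_pos: [0.5323, -0.2843, 0.0919]
tcp_rot: [3.136, 0.003, 1.647]
wrist_force: [-0.3, 0.2, -3.3]
grip_width: 0.154
t: 18.7
tool_pos: [0.5326, -0.2845, 0.0913]
tcp_rot: [3.135, 0.004, 1.647]
wrist_force: [-0.1, 0.1, -3.3]
grip_width: 0.156
t 18.7 pos [ 0.5326 -0.2845  0.0913] yaw 94.37 grip 0.156 F [-0.1  0.1 -3.3]
turn [ 0.006  0.004 -0.001] | after turn d [ 0.0007 -0.0026  0.0043] | now d [ 0.0008 -0.0026  0.0043]
```

```bash

python3 -m crank '[{"dx":0,"dy":-0.002,"dz":0.0025,"ax":0.003,"ay":0.003,"az":0}]'
python3 -m crank '[{"dx":0,"dy":0,"dz":0.0015,"ax":0,"ay":0,"az":0}]'
```

```text
t: 18.78
tool_pos: [0.5315, -0.2852, 0.0899]
tcp_rot: [3.137, 0.002, 1.647]
wrist_force: [1.2, 0.4, -3.3]
grip_width: 0.151
t: 18.87
tool_pos: [0.5314, -0.2854, 0.0885]
tcp_rot: [3.137, 0.003, 1.647]
wrist_force: [0.8, -0.1, -4.3]
grip_width: 0.149
```

```bash

python3 -m crank '[{"dx":0,"dy":0,"dz":0.0015,"ax":0,"ay":0,"az":0}]'
```

```text
t: 18.95
tool_pos: [0.5315, -0.2857, 0.0872]
tcp_rot: [3.136, 0.003, 1.647]
wrist_force: [0.0, 0.5, -2.4]
grip_width: 0.152
```

```bash

python3 -m crank '[{"dx":0,"dy":0,"dz":0.001,"ax":0,"ay":0,"az":0},{"dx":0,"dy":0,"dz":0,"ax":0,"ay":0,"az":0},{"dx":0,"dy":0,"dz":0,"ax":0,"ay":0,"az":0},{"dx":0,"dy":0,"dz":0,"ax":0,"ay":0,"az":0},{"dx":0,"dy":0,"dz":0,"ax":0,"ay":0,"az":0}]' 0.2
python3 -m crank '[{"dx":0,"dy":0,"dz":-0.02,"ax":0,"ay":0,"az":0},{"dx":0,"dy":0,"dz":-0.04,"ax":0,"ay":0,"az":0},{"dx":0,"dy":0,"dz":-0.04,"ax":0,"ay":0,"az":-0.06},{"dx":0,"dy":0,"dz":-0.03,"ax":0,"ay":0,"az":-0.11},{"dx":0,"dy":0,"dz":0,"ax":0,"ay":0,"az":-0.11},{"dx":0,"dy":0,"dz":0,"ax":0,"ay":0,"az":-0.11},{"dx":0,"dy":0,"dz":0,"ax":0,"ay":0,"az":-0.11},{"dx":0,"dy":0,"dz":0,"ax":0,"ay":0,"az":-0.11}]'
python3 -m crank '[{"dx":0,"dy":0,"dz":0,"ax":0,"ay":0,"az":-0.11},{"dx":0,"dy":0,"dz":0,"ax":0,"ay":0,"az":-0.11},{"dx":0,"dy":0,"dz":0,"ax":0,"ay":0,"az":-0.11},{"dx":0,"dy":0,"dz":0,"ax":0,"ay":0,"az":-0.11},{"dx":0,"dy":0,"dz":0,"ax":0,"ay":0,"az":-0.05},{"dx":0,"dy":0,"dz":0,"ax":0,"ay":0,"az":0}]'
python3 g.py .576 -.053 .23 159.5
```

```text
t: 19.37
tool_pos: [0.5334, -0.2874, 0.0889]
tcp_rot: [3.132, 0.007, 1.647]
wrist_force: [-0.3, 0.0, -0.8]
grip_width: 0.601
t: 20.03
tool_pos: [0.5328, -0.2871, 0.2284]
tcp_rot: [3.137, 0.016, 2.283]
wrist_force: [-0.5, 0.4, -0.6]
grip_width: 0.601
t: 20.53
tool_pos: [0.5339, -0.2878, 0.2316]
tcp_rot: [-3.136, 0.021, 2.803]
wrist_force: [-0.4, -1.1, -0.2]
grip_width: 0.6
t 20.5 pos [ 0.5339 -0.2878  0.2316] yaw 160.57 grip 0.600 F [-0.4 -1.1 -0.2]
turn [-0.006  0.021  0.019] | after turn d [0.0428 0.2347 0.0016] | now d [ 0.0384  0.2354 -0.0006]
```

```bash

python3 -m crank '[{"dx":0.005,"dy":0.03,"dz":0,"ax":0,"ay":0.01,"az":0.009},{"dx":0.006,"dy":0.04,"dz":0,"ax":0,"ay":0.01,"az":0.009},{"dx":0.006,"dy":0.04,"dz":0,"ax":0,"ay":0,"az":0},{"dx":0.006,"dy":0.04,"dz":0,"ax":0,"ay":0,"az":0},{"dx":0.006,"dy":0.04,"dz":0,"ax":0,"ay":0,"az":0},{"dx":0.006,"dy":0.03,"dz":0,"ax":0,"ay":0,"az":0},{"dx":0.004,"dy":0.012,"dz":0,"ax":0,"ay":0,"az":0},{"dx":0,"dy":0,"dz":0,"ax":0,"ay":0,"az":0}]'
python3 look.py w5
python3 g.py .4635 -.0115 .13 159.7
python3 - <<'E'
from m import *
for n in ("scene","side"):
    c=cam(n); save(c["im"],n+"2.png")
    for b in boxes(c)[0]: print(n,*b)
E
```

```text
t: 21.2
tool_pos: [0.5814, -0.0497, 0.2314]
tcp_rot: [-3.135, 0.006, 2.763]
wrist_force: [-0.3, -0.9, 0.2]
grip_width: 0.603
[ 99. 290.] 0.6172 -0.2928 151 64 88.1
[ 51. 226.] 0.5326 -0.299 139 77 -86.1
[272.  56.] 0.4698 -0.0141 100 70 -20.3
t 21.2 pos [ 0.5814 -0.0509  0.2315] yaw 158.29 grip 0.604 F [-0.6  0.  -0.3]
turn [-0.007  0.006 -0.025] | after turn d [ 0.1242 -0.004   0.1015] | now d [ 0.1246 -0.0063  0.1008]
scene [317. 205.] 0.4641 -0.008 115 68 -20.0
scene [212. 174.] 0.6135 -0.2846 124 71 -86.8
scene [236. 156.] 0.5215 -0.294 124 71 -86.6
side [341. 280.] 0.5429 -0.2793 122 76 -85.9
side [369. 250.] 0.6357 -0.2682 122 76 -85.2
side [228. 222.] 0.4608 -0.0139 113 74 -20.0
side [184.  69.] 0.752 0.6666 201 147 -73.0
side [180.  51.] 0.7755 0.7454 257 142 -37.5
side [177.  26.] 0.8853 0.9499 256 193 -72.5
```

```bash

python3 -m crank '[{"dx":0.025,"dy":-0.001,"dz":0.01,"ax":-0.003,"ay":0.003,"az":-0.013},{"dx":0.035,"dy":-0.001,"dz":0.02,"ax":-0.003,"ay":0.003,"az":-0.013},{"dx":0.03,"dy":-0.001,"dz":0.025,"ax":0,"ay":0,"az":0},{"dx":0.02,"dy":0,"dz":0.025,"ax":0,"ay":0,"az":0},{"dx":0.01,"dy":0,"dz":0.015,"ax":0,"ay":0,"az":0},{"dx":0,"dy":0,"dz":0,"ax":0,"ay":0,"az":0}]'
python3 g.py .464 -.0115 .095 159.8
```

```text
t: 21.85
tool_pos: [0.4658, -0.023, 0.1336]
tcp_rot: [-3.137, 0.007, 2.77]
wrist_force: [0.2, 1.0, -0.3]
grip_width: 0.598
t 21.9 pos [ 0.4658 -0.023   0.1336] yaw 158.72 grip 0.598 F [ 0.2  1.  -0.3]
turn [-0.005  0.007 -0.019] | after turn d [0.0056 0.0102 0.0386] | now d [0.0061 0.0103 0.0385]
```

```bash

python3 -m crank '[{"dx":0.003,"dy":0.005,"dz":0.01,"ax":-0.003,"ay":0.003,"az":-0.01},{"dx":0.003,"dy":0.005,"dz":0.015,"ax":-0.002,"ay":0.003,"az":-0.009},{"dx":0,"dy":0,"dz":0.013,"ax":0,"ay":0,"az":0},{"dx":0,"dy":0,"dz":0,"ax":0,"ay":0,"az":0}]'
python3 g.py .464 -.0115 .06 159.8
python3 -m crank '[{"dx":0,"dy":0,"dz":0.015,"ax":0,"ay":0,"az":0},{"dx":0,"dy":0,"dz":0.013,"ax":0,"ay":0,"az":0},{"dx":0,"dy":0,"dz":0.003,"ax":0,"ay":0,"az":0},{"dx":0,"dy":0,"dz":0,"ax":0,"ay":0,"az":0}]'
python3 g.py .464 -.0115 .06 159.8
```

```text
t: 22.18
tool_pos: [0.4681, -0.0161, 0.0969]
tcp_rot: [3.141, 0.008, 2.783]
wrist_force: [-0.9, 0.4, -0.3]
grip_width: 0.603
t 22.2 pos [ 0.4681 -0.0161  0.0969] yaw 159.48 grip 0.603 F [-0.9  0.4 -0.3]
turn [ 0.001  0.008 -0.006] | after turn d [0.0054 0.0029 0.0369] | now d [0.0057 0.0028 0.0369]
t: 22.52
tool_pos: [0.475, -0.0198, 0.0695]
tcp_rot: [3.14, 0.017, 2.78]
wrist_force: [-0.0, -0.8, 0.5]
grip_width: 0.6
t 22.5 pos [ 0.475  -0.0198  0.0695] yaw 159.31 grip 0.600 F [-0.  -0.8  0.5]
turn [ 0.001  0.017 -0.009] | after turn d [0.0132 0.004  0.0095] | now d [0.0134 0.0038 0.0093]
```

```bash

python3 -m crank '[{"dx":0.007,"dy":0.002,"dz":0.004,"ax":0,"ay":0.009,"az":-0.005},{"dx":0.007,"dy":0.002,"dz":0.004,"ax":0,"ay":0.009,"az":-0.004},{"dx":0.001,"dy":0,"dz":0.001,"ax":0,"ay":0.001,"az":0}]'
python3 g.py .464 -.0115 .06 159.8
```

```text
t: 22.77
tool_pos: [0.4646, -0.0115, 0.0628]
tcp_rot: [3.14, 0.002, 2.789]
wrist_force: [0.1, 0.9, -0.8]
grip_width: 0.602
t 22.8 pos [ 0.4646 -0.0115  0.0628] yaw 159.80 grip 0.602 F [ 0.1  0.9 -0.8]
turn [0.002 0.002 0.   ] | after turn d [ 0.0006 -0.0002  0.0028] | now d [ 0.0006 -0.0002  0.0028]
```

```bash

python3 -m crank '[{"dx":0,"dy":0,"dz":0.002,"ax":0,"ay":0.001,"az":0},{"dx":0,"dy":0,"dz":0,"ax":0,"ay":0.001,"az":0},{"dx":0,"dy":0,"dz":0,"ax":0,"ay":0,"az":0},{"dx":0,"dy":0,"dz":0,"ax":0,"ay":0,"az":0},{"dx":0,"dy":0,"dz":0,"ax":0,"ay":0,"az":0},{"dx":0,"dy":0,"dz":0,"ax":0,"ay":0,"az":0}]' -1 50
python3 g.py .464 -.0115 .06 159.8
python3 -m crank '[{"dx":0,"dy":0,"dz":-0.02,"ax":0,"ay":0,"az":0},{"dx":0,"dy":0,"dz":-0.03,"ax":0,"ay":0,"az":0},{"dx":0,"dy":0,"dz":-0.035,"ax":0,"ay":0,"az":0},{"dx":0,"dy":0,"dz":-0.035,"ax":0,"ay":0,"az":0.05},{"dx":0,"dy":0,"dz":-0.02,"ax":0,"ay":0,"az":0.11},{"dx":0,"dy":0,"dz":0,"ax":0,"ay":0,"az":0.11},{"dx":0,"dy":0,"dz":0,"ax":0,"ay":0,"az":0.11},{"dx":0,"dy":0,"dz":0,"ax":0,"ay":0,"az":0.11}]'
python3 -m crank '[{"dx":0,"dy":0,"dz":0,"ax":0,"ay":0,"az":0.11},{"dx":0,"dy":0,"dz":0,"ax":0,"ay":0,"az":0.11},{"dx":0,"dy":0,"dz":0,"ax":0,"ay":0,"az":0.11},{"dx":0,"dy":0,"dz":0,"ax":0,"ay":0,"az":0.11},{"dx":0,"dy":0,"dz":0,"ax":0,"ay":0,"az":0.11},{"dx":0,"dy":0,"dz":0,"ax":0,"ay":0,"az":0.06},{"dx":0,"dy":0,"dz":0,"ax":0,"ay":0,"az":0}]'
python3 g.py .4403 -.291 .19 94.4
```

```text
t: 23.27
tool_pos: [0.4647, -0.0112, 0.0614]
tcp_rot: [3.14, 0.001, 2.79]
wrist_force: [-0.2, -0.7, -1.1]
grip_width: 0.152
t 23.3 pos [ 0.4647 -0.0112  0.0614] yaw 159.86 grip 0.152 F [-0.2 -0.7 -1.1]
turn [0.002 0.001 0.001] | after turn d [ 0.0005 -0.0005  0.0014] | now d [ 0.0005 -0.0005  0.0014]
t: 23.93
tool_pos: [0.4602, -0.0102, 0.2039]
tcp_rot: [-3.138, -0.01, 2.28]
wrist_force: [-0.1, -0.2, -3.4]
grip_width: 0.156
t: 24.52
tool_pos: [0.4571, -0.0091, 0.2002]
tcp_rot: [-3.125, -0.009, 1.634]
wrist_force: [0.1, -0.0, -3.3]
grip_width: 0.15
t 24.5 pos [ 0.4571 -0.0091  0.2002] yaw 93.62 grip 0.150 F [ 0.1 -0.  -3.3]
turn [-0.016 -0.009 -0.014] | after turn d [-0.2798 -0.0384  0.0102] | now d [-0.2803 -0.0344  0.0083]
```

```bash

python3 -m crank '[{"dx":-0.03,"dy":-0.005,"dz":0,"ax":-0.008,"ay":-0.004,"az":-0.007},{"dx":-0.04,"dy":-0.005,"dz":0,"ax":-0.008,"ay":-0.004,"az":-0.007},{"dx":-0.04,"dy":-0.005,"dz":0,"ax":0,"ay":0,"az":0},{"dx":-0.04,"dy":-0.005,"dz":0,"ax":0,"ay":0,"az":0},{"dx":-0.04,"dy":-0.005,"dz":0,"ax":0,"ay":0,"az":0},{"dx":-0.04,"dy":-0.005,"dz":0,"ax":0,"ay":0,"az":0},{"dx":-0.03,"dy":-0.003,"dz":0,"ax":0,"ay":0,"az":0},{"dx":-0.015,"dy":0,"dz":0,"ax":0,"ay":0,"az":0}]'
python3 g.py .4403 -.291 .11 94.4
```

```text
t: 25.18
tool_pos: [0.4441, -0.2921, 0.1947]
tcp_rot: [-3.138, -0.007, 1.675]
wrist_force: [-0.1, -0.6, -3.0]
grip_width: 0.158
t 25.2 pos [ 0.4441 -0.2921  0.1947] yaw 95.97 grip 0.158 F [-0.1 -0.6 -3. ]
turn [-0.003 -0.007  0.027] | after turn d [ 0.0014 -0.0037  0.0847] | now d [ 0.0009 -0.0034  0.0847]
```

```bash

python3 -m crank '[{"dx":0,"dy":-0.002,"dz":0.02,"ax":-0.003,"ay":-0.004,"az":0.013},{"dx":0,"dy":-0.002,"dz":0.03,"ax":0,"ay":-0.003,"az":0.013},{"dx":0,"dy":0,"dz":0.025,"ax":0,"ay":0,"az":0},{"dx":0,"dy":0,"dz":0.008,"ax":0,"ay":0,"az":0},{"dx":0,"dy":0,"dz":0,"ax":0,"ay":0,"az":0}]'
python3 g.py .4403 -.291 .092 94.4
```

```text
t: 25.6
tool_pos: [0.4392, -0.2994, 0.109]
tcp_rot: [3.141, 0.003, 1.649]
wrist_force: [0.2, 0.6, -2.5]
grip_width: 0.152
t 25.6 pos [ 0.4392 -0.2994  0.109 ] yaw 94.51 grip 0.152 F [ 0.2  0.6 -2.5]
turn [0.001 0.003 0.002] | after turn d [0.0083 0.0018 0.017 ] | now d [0.0083 0.0018 0.0169]
```

```bash

python3 -m crank '[{"dx":0.004,"dy":0.001,"dz":0.006,"ax":0,"ay":0.002,"az":0},{"dx":0.004,"dy":0.001,"dz":0.005,"ax":0,"ay":0.001,"az":0},{"dx":0.001,"dy":0,"dz":0.004,"ax":0,"ay":0,"az":0},{"dx":0,"dy":0,"dz":0.001,"ax":0,"ay":0,"az":0}]'
python3 g.py .4403 -.291 .088 94.4
python3 -m crank '[{"dx":0,"dy":0,"dz":0.002,"ax":0,"ay":0,"az":0}]'
python3 -m crank '[{"dx":0,"dy":0,"dz":0.0015,"ax":0,"ay":0,"az":0}]'
```

```text
t: 25.93
tool_pos: [0.442, -0.2897, 0.0945]
tcp_rot: [3.139, 0.002, 1.653]
wrist_force: [0.6, -0.0, -2.9]
grip_width: 0.156
t 25.9 pos [ 0.442  -0.2897  0.0945] yaw 94.70 grip 0.156 F [ 0.6 -0.  -2.9]
turn [0.003 0.002 0.005] | after turn d [-0.0011 -0.0018  0.0065] | now d [-0.0011 -0.0019  0.0065]
t: 26.02
tool_pos: [0.4428, -0.29, 0.0934]
tcp_rot: [3.137, 0.004, 1.654]
wrist_force: [1.3, 0.7, -2.5]
grip_width: 0.154
t: 26.1
tool_pos: [0.4432, -0.2901, 0.0923]
tcp_rot: [3.137, 0.005, 1.654]
wrist_force: [-0.4, -0.1, -2.9]
grip_width: 0.155
```

```bash

python3 -m crank '[{"dx":-0.001,"dy":-0.002,"dz":0.002,"ax":0.002,"ay":0.003,"az":0}]'
python3 -m crank '[{"dx":0,"dy":0,"dz":0.002,"ax":0,"ay":0,"az":0}]'
python3 -m crank '[{"dx":0,"dy":0,"dz":0.0015,"ax":0,"ay":0,"az":0}]'
```

```text
t: 26.18
tool_pos: [0.4418, -0.2914, 0.0909]
tcp_rot: [3.138, 0.003, 1.655]
wrist_force: [-0.2, 0.2, -4.0]
grip_width: 0.157
t: 26.27
tool_pos: [0.4419, -0.2919, 0.0892]
tcp_rot: [3.137, 0.003, 1.655]
wrist_force: [0.4, -0.7, -3.0]
grip_width: 0.148
t: 26.35
tool_pos: [0.442, -0.2922, 0.0878]
tcp_rot: [3.137, 0.004, 1.655]
wrist_force: [0.9, -0.7, -2.8]
grip_width: 0.156
```

```bash

python3 -m crank '[{"dx":0,"dy":0,"dz":0.001,"ax":0,"ay":0,"az":0}]'
```

```text
t: 26.43
tool_pos: [0.4419, -0.2924, 0.0866]
tcp_rot: [3.137, 0.004, 1.654]
wrist_force: [-0.1, 0.5, -3.1]
grip_width: 0.153
```

```bash

python3 -m crank '[{"dx":0,"dy":0,"dz":0.0015,"ax":0,"ay":0,"az":0},{"dx":0,"dy":0,"dz":0,"ax":0,"ay":0,"az":0},{"dx":0,"dy":0,"dz":0,"ax":0,"ay":0,"az":0},{"dx":0,"dy":0,"dz":0,"ax":0,"ay":0,"az":0},{"dx":0,"dy":0,"dz":0,"ax":0,"ay":0,"az":0}]' 0.2
python3 -m crank '[{"dx":0,"dy":0,"dz":-0.02,"ax":0,"ay":0,"az":0},{"dx":0,"dy":0,"dz":-0.04,"ax":0,"ay":0,"az":0},{"dx":0,"dy":0,"dz":-0.04,"ax":0,"ay":0,"az":0},{"dx":0,"dy":0.02,"dz":-0.04,"ax":0,"ay":0,"az":0},{"dx":0,"dy":0.03,"dz":-0.04,"ax":0,"ay":0,"az":0},{"dx":0,"dy":0.03,"dz":0,"ax":0,"ay":0,"az":0},{"dx":0,"dy":0.01,"dz":0,"ax":0,"ay":0,"az":0},{"dx":0,"dy":0,"dz":0,"ax":0,"ay":0,"az":0}]'
python3 look.py w6 0.025
python3 g.py .6155 -.1675 .1 94.4
python3 - <<'E'
from m import *
for n in ("scene","side"):
    c=cam(n); save(c["im"],n+"3.png")
    for b in boxes(c,z=.079)[0][:4]: print(n,*b)
E
```

```text
t: 26.85
tool_pos: [0.4434, -0.2942, 0.0871]
tcp_rot: [3.134, 0.007, 1.654]
wrist_force: [-0.1, 0.1, -0.5]
grip_width: 0.602
t: 27.52
tool_pos: [0.5287, -0.2853, 0.2684]
tcp_rot: [3.131, 0.007, 1.652]
wrist_force: [-0.2, 0.1, 1.5]
grip_width: 0.6
[281. 179.] 0.5322 -0.2844 113 71 -85.7
[196. 176.] 0.4437 -0.2887 113 71 -85.4
[366. 175.] 0.6216 -0.2737 113 72 -85.7
t 27.6 pos [ 0.5277 -0.2851  0.2677] yaw 94.62 grip 0.599 F [-0.   0.6  0. ]
turn [0.009 0.006 0.004] | after turn d [0.1105 0.0966 0.1677] | now d [0.1112 0.0955 0.1679]
scene [212. 174.] 0.6224 -0.2671 121 69 -86.8
scene [237. 155.] 0.5304 -0.2763 121 74 -86.4
scene [257. 140.] 0.4441 -0.2808 118 73 -83.1
side [308. 310.] 0.4413 -0.2919 118 72 -85.2
side [342. 280.] 0.5305 -0.288 117 73 -85.9
side [369. 250.] 0.6198 -0.2772 118 73 -85.4
side [184.  69.] 0.7309 0.6221 194 140 -73.0
```

View pics/side3.png

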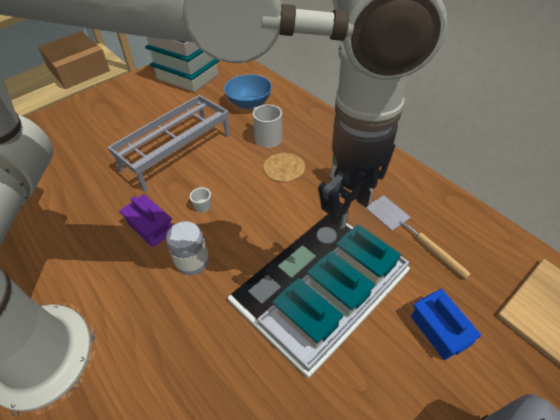

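The side view shows the three teal boxes upright in the pan at (308,310), (342,280) and (369,250), with the hold pad at (327,236) clear. Ramekin, mug and bottle are standing. Next I'll press hold.

```bash

python3 -m crank '[{"dx":0.02,"dy":0.02,"dz":0,"ax":0.005,"ay":0.003,"az":0},{"dx":0.03,"dy":0.025,"dz":0.01,"ax":0.004,"ay":0.003,"az":0.002},{"dx":0.03,"dy":0.025,"dz":0.01,"ax":0,"ay":0,"az":0.002},{"dx":0.02,"dy":0.02,"dz":0.02,"ax":0,"ay":0,"az":0},{"dx":0.01,"dy":0.006,"dz":0.02,"ax":0,"ay":0,"az":0},{"dx":0,"dy":0,"dz":0.02,"ax":0,"ay":0,"az":0},{"dx":0,"dy":0,"dz":0,"ax":0,"ay":0,"az":0}]' -1 40
python3 g.py .6155 -.1675 .05 94.4
```

```text
t: 28.25
tool_pos: [0.6066, -0.1657, 0.1776]
tcp_rot: [-3.127, -0.006, 1.636]
wrist_force: [-1.9, 0.0, -1.4]
grip_width: 0.002
t 28.2 pos [ 0.6066 -0.1657  0.1776] yaw 93.74 grip 0.002 F [-1.9  0.  -1.4]
turn [-0.014 -0.006 -0.011] | after turn d [-0.0025  0.0087  0.1276] | now d [-0.0031  0.0105  0.1275]
```

```bash

python3 -m crank '[{"dx":-0.001,"dy":0.005,"dz":0.03,"ax":-0.007,"ay":-0.003,"az":-0.005},{"dx":-0.001,"dy":0.005,"dz":0.035,"ax":-0.007,"ay":-0.003,"az":-0.005},{"dx":0,"dy":0,"dz":0.03,"ax":0,"ay":0,"az":0},{"dx":0,"dy":0,"dz":0.025,"ax":0,"ay":0,"az":0},{"dx":0,"dy":0,"dz":0.008,"ax":0,"ay":0,"az":0},{"dx":0,"dy":0,"dz":0,"ax":0,"ay":0,"az":0}]' 
python3 g.py .6155 -.1675 .0275 94.4
```

```text
t: 28.75
tool_pos: [0.6122, -0.1711, 0.0483]
tcp_rot: [-3.14, 0.001, 1.641]
wrist_force: [-0.8, 0.7, 0.1]
grip_width: -0.001
t 28.8 pos [ 0.6122 -0.1711  0.0483] yaw 94.03 grip -0.001 F [-0.8  0.7  0.1]
turn [-0.001  0.001 -0.006] | after turn d [0.0033 0.0036 0.0208] | now d [0.0034 0.0036 0.0208]
```

```bash

python3 -m crank '[{"dx":0.002,"dy":0.002,"dz":0.009,"ax":0,"ay":0,"az":-0.005},{"dx":0.002,"dy":0.002,"dz":0.008,"ax":0,"ay":0,"az":0},{"dx":0,"dy":0,"dz":0.002,"ax":0,"ay":0,"az":0},{"dx":0,"dy":0,"dz":0,"ax":0,"ay":0,"az":0}]'
python3 look.py w7 .025
python3 -m crank '[{"dx":0,"dy":0,"dz":0.002,"ax":0,"ay":0,"az":0}]'
python3 -m crank '[{"dx":0,"dy":0,"dz":0.0015,"ax":0,"ay":0,"az":0}]'
```

```text
t: 29.08
tool_pos: [0.6182, -0.1692, 0.0333]
tcp_rot: [3.137, 0.005, 1.645]
wrist_force: [-0.6, -0.2, 0.1]
grip_width: -0.003
t: 29.22
tool_pos: [0.6194, -0.1696, 0.0329]
tcp_rot: [3.135, 0.006, 1.645]
wrist_force: [-0.1, 0.1, 0.3]
grip_width: -0.0
t: 29.3
tool_pos: [0.62, -0.1699, 0.0322]
tcp_rot: [3.133, 0.007, 1.645]
wrist_force: [-0.3, -1.5, 0.1]
grip_width: -0.001
```

```bash

python3 -m crank '[{"dx":0.002,"dy":-0.004,"dz":0.003,"ax":0.008,"ay":0.007,"az":0},{"dx":0,"dy":0,"dz":0.003,"ax":0,"ay":0,"az":0}]'
python3 -m crank '[{"dx":0,"dy":0,"dz":0.002,"ax":0,"ay":0,"az":0}]'
python3 - <<'E'
from m import *
for n in ("scene","side"):
    c=cam(n)
    for b in boxes(c,z=.079)[0][:4]: print(n,*b)
E
```

```text
t: 29.47
tool_pos: [0.6166, -0.1684, 0.0271]
tcp_rot: [3.14, 0.0, 1.645]
wrist_force: [0.2, 0.5, -0.1]
grip_width: 0.001
t: 29.55
tool_pos: [0.6165, -0.1684, 0.025]
tcp_rot: [3.14, 0.0, 1.645]
wrist_force: [-0.0, -0.2, -0.5]
grip_width: 0.003
scene [209. 173.] 0.6247 -0.2701 115 66 -89.4
scene [264. 144.] 0.4418 -0.2562 70 70 3.6
side [308. 310.] 0.4413 -0.2919 118 72 -85.2
side [341. 280.] 0.5304 -0.2878 118 73 -85.9
side [369. 250.] 0.6198 -0.2772 118 73 -85.4
```

Boxes are unmoved. Now pressing.

```bash

python3 -m crank '[{"dx":0,"dy":0,"dz":0.002,"ax":0,"ay":0,"az":0}]'
python3 -m crank '[{"dx":0,"dy":0,"dz":0.001,"ax":0,"ay":0,"az":0}]'
```

```text
t: 29.73
tool_pos: [0.6165, -0.1684, 0.0228]
tcp_rot: [3.14, 0.0, 1.645]
wrist_force: [0.5, 0.4, 2.3]
grip_width: 0.003
t: 29.82
tool_pos: [0.6166, -0.1684, 0.022]
tcp_rot: [3.14, 0.0, 1.645]
wrist_force: [-2.2, 1.3, 5.0]
grip_width: -0.001
```

```bash

python3 -m crank '[{"dx":0,"dy":0,"dz":0.0008,"ax":0,"ay":0,"az":0}]'
```

```text
t: 29.9
tool_pos: [0.6166, -0.1684, 0.0216]
tcp_rot: [3.14, 0.0, 1.645]
wrist_force: [-3.0, 1.3, 4.9]
grip_width: 0.001
```

```bash

python3 -m crank '[{"dx":0,"dy":0,"dz":0.0005,"ax":0,"ay":0,"az":0}]'
python3 -m crank '[{"dx":0,"dy":0,"dz":0.0003,"ax":0,"ay":0,"az":0}]'
```

```text
t: 29.98
tool_pos: [0.6166, -0.1684, 0.0216]
tcp_rot: [3.141, 0.0, 1.645]
wrist_force: [-2.9, 0.9, 5.8]
grip_width: 0.003
t: 30.07
tool_pos: [0.6165, -0.1684, 0.0219]
tcp_rot: [3.141, 0.0, 1.646]
wrist_force: [-2.6, 0.4, 5.5]
grip_width: -0.005
```

```bash

python3 -m crank '[{"dx":0,"dy":0,"dz":0.0003,"ax":0,"ay":0,"az":0}]'
python3 -m crank '[{"dx":0,"dy":0,"dz":0.0003,"ax":0,"ay":0,"az":0}]'
```

```text
t: 30.15
tool_pos: [0.6165, -0.1684, 0.0221]
tcp_rot: [3.141, 0.0, 1.646]
wrist_force: [-2.3, 1.3, 3.3]
grip_width: 0.005
t: 30.23
tool_pos: [0.6165, -0.1684, 0.0221]
tcp_rot: [3.142, 0.0, 1.646]
wrist_force: [-1.6, 0.5, 4.4]
grip_width: 0.003
```

Do a firmer stretch so that the 0.2 s above 4 N is certain.

```bash

python3 -m crank '[{"dx":0,"dy":0,"dz":0.0009,"ax":0,"ay":0,"az":0}]'
python3 -m crank '[{"dx":0,"dy":0,"dz":0.0006,"ax":0,"ay":0,"az":0}]'
```

```text
t: 30.32
tool_pos: [0.6166, -0.1684, 0.0216]
tcp_rot: [-3.142, 0.0, 1.646]
wrist_force: [-2.7, 1.2, 5.8]
grip_width: 0.002
t: 30.4
tool_pos: [0.6166, -0.1684, 0.0213]
tcp_rot: [-3.142, 0.0, 1.646]
wrist_force: [-2.7, 1.7, 6.8]
grip_width: -0.003
```

```bash

python3 -m crank '[{"dx":0,"dy":0,"dz":0.0004,"ax":0,"ay":0,"az":0}]'
python3 -m crank '[{"dx":0,"dy":0,"dz":0.0004,"ax":0,"ay":0,"az":0}]'
python3 -m crank '[{"dx":0,"dy":0,"dz":0.0004,"ax":0,"ay":0,"az":0}]'
```

```text
t: 30.48
tool_pos: [0.6166, -0.1684, 0.0213]
tcp_rot: [-3.141, 0.0, 1.646]
wrist_force: [-3.7, 0.5, 7.0]
grip_width: -0.003
t: 30.57
tool_pos: [0.6166, -0.1684, 0.0213]
tcp_rot: [-3.141, 0.0, 1.646]
wrist_force: [-3.8, 1.7, 6.7]
grip_width: -0.005
t: 30.65
tool_pos: [0.6166, -0.1684, 0.0213]
tcp_rot: [-3.141, -0.0, 1.646]
wrist_force: [-2.8, 1.5, 6.7]
grip_width: 0.002
```

```bash

python3 -m crank '[{"dx":0,"dy":0,"dz":-0.02,"ax":0,"ay":0,"az":0},{"dx":0,"dy":0,"dz":-0.04,"ax":0,"ay":0,"az":0},{"dx":0,"dy":0,"dz":-0.04,"ax":0,"ay":0,"az":0},{"dx":0,"dy":0,"dz":-0.035,"ax":0,"ay":0,"az":0},{"dx":-0.03,"dy":0.001,"dz":0,"ax":0,"ay":0,"az":0},{"dx":-0.035,"dy":0.001,"dz":0,"ax":0,"ay":0,"az":0},{"dx":-0.03,"dy":0.001,"dz":0,"ax":0,"ay":0,"az":0},{"dx":0,"dy":0,"dz":0,"ax":0,"ay":0,"az":0}]' 0.2
python3 g.py .6215 -.2755 .12 94.3
```

```text
t: 31.32
tool_pos: [0.6273, -0.2645, 0.1583]
tcp_rot: [-3.141, 0.001, 1.65]
wrist_force: [0.6, 0.1, -0.2]
grip_width: 0.599
t 31.3 pos [ 0.6273 -0.2645  0.1583] yaw 94.56 grip 0.599 F [ 0.6  0.1 -0.2]
turn [-0.     0.001  0.004] | after turn d [-0.0105 -0.0067  0.0383] | now d [-0.0105 -0.0067  0.0383]
```

```bash

python3 -m crank '[{"dx":-0.005,"dy":-0.004,"dz":0.015,"ax":0,"ay":0,"az":0.002},{"dx":-0.005,"dy":-0.003,"dz":0.02,"ax":0,"ay":0,"az":0.002},{"dx":0,"dy":0,"dz":0.01,"ax":0,"ay":0,"az":0},{"dx":0,"dy":0,"dz":0.015,"ax":0,"ay":0,"az":0},{"dx":0,"dy":0,"dz":0.008,"ax":0,"ay":0,"az":0},{"dx":0,"dy":0,"dz":0,"ax":0,"ay":0,"az":0}]'
python3 g.py .6215 -.2755 .0865 94.3
```

```text
t: 31.82
tool_pos: [0.622, -0.2764, 0.086]
tcp_rot: [3.139, 0.002, 1.643]
wrist_force: [0.3, 0.7, -0.7]
grip_width: 0.598
t 31.8 pos [ 0.622  -0.2764  0.086 ] yaw 94.14 grip 0.598 F [ 0.3  0.7 -0.7]
turn [ 0.003  0.002 -0.003] | after turn d [ 0.0009 -0.0005 -0.0005] | now d [ 0.0009 -0.0005 -0.0005]
```

```bash

python3 -m crank '[{"dx":0,"dy":0,"dz":0,"ax":0,"ay":0,"az":0},{"dx":0,"dy":0,"dz":0,"ax":0,"ay":0,"az":0},{"dx":0,"dy":0,"dz":0,"ax":0,"ay":0,"az":0},{"dx":0,"dy":0,"dz":0,"ax":0,"ay":0,"az":0},{"dx":0,"dy":0,"dz":0,"ax":0,"ay":0,"az":0},{"dx":0,"dy":0,"dz":0,"ax":0,"ay":0,"az":0}]' -1 50
python3 -m crank '[{"dx":0,"dy":0,"dz":-0.02,"ax":0,"ay":0,"az":0},{"dx":0,"dy":0,"dz":-0.03,"ax":0,"ay":0,"az":0},{"dx":0,"dy":0,"dz":-0.035,"ax":0,"ay":0,"az":0},{"dx":0,"dy":0,"dz":-0.035,"ax":0,"ay":0,"az":-0.02},{"dx":0,"dy":0,"dz":-0.03,"ax":0,"ay":0,"az":-0.02},{"dx":0.03,"dy":-0.002,"dz":-0.005,"ax":0,"ay":0,"az":0},{"dx":0.04,"dy":-0.003,"dz":0,"ax":0,"ay":0,"az":0},{"dx":0.04,"dy":-0.003,"dz":0,"ax":0,"ay":0,"az":0}]'
python3 g.py .536 .16 .24 97
python3 -m crank '[{"dx":0.04,"dy":-0.004,"dz":0,"ax":0,"ay":0,"az":0},{"dx":0.04,"dy":-0.004,"dz":0,"ax":0,"ay":0,"az":0},{"dx":0.04,"dy":-0.004,"dz":0,"ax":0,"ay":0,"az":0},{"dx":0.04,"dy":-0.004,"dz":0,"ax":0,"ay":0,"az":0},{"dx":0.04,"dy":-0.004,"dz":0,"ax":0,"ay":0,"az":0},{"dx":0.04,"dy":-0.004,"dz":0,"ax":0,"ay":0,"az":0},{"dx":0.04,"dy":-0.004,"dz":0,"ax":0,"ay":0,"az":0},{"dx":0.03,"dy":0,"dz":0,"ax":0,"ay":0,"az":0}]'
python3 g.py .536 .16 .24 97
```

```text
t: 32.32
tool_pos: [0.6226, -0.2744, 0.0865]
tcp_rot: [3.139, 0.001, 1.645]
wrist_force: [0.1, -1.1, -3.1]
grip_width: 0.152
t: 32.98
tool_pos: [0.5982, -0.1694, 0.2421]
tcp_rot: [-3.135, -0.004, 1.676]
wrist_force: [1.9, 1.7, -5.4]
grip_width: 0.158
t 33.0 pos [ 0.5982 -0.1694  0.2421] yaw 96.05 grip 0.158 F [ 1.9  1.7 -5.4]
turn [-0.006 -0.004 -0.017] | after turn d [ 0.3345 -0.0216  0.0021] | now d [ 0.3341 -0.0271  0.0036]
t: 33.65
tool_pos: [0.53, 0.1484, 0.2415]
tcp_rot: [-3.132, -0.007, 1.673]
wrist_force: [1.2, 0.2, -5.3]
grip_width: 0.153
t 33.6 pos [0.53   0.1484 0.2415] yaw 95.85 grip 0.153 F [ 1.2  0.2 -5.3]
turn [-0.01  -0.007 -0.02 ] | after turn d [0.0108 0.0074 0.0015] | now d [0.0109 0.0072 0.0015]
```

```bash

python3 -m crank '[{"dx":0.002,"dy":0,"dz":0,"ax":-0.005,"ay":-0.003,"az":-0.01},{"dx":0,"dy":0,"dz":0,"ax":-0.005,"ay":-0.003,"az":-0.01}]'
python3 look.py w8 .18
```

```text
t: 33.82
tool_pos: [0.5271, 0.1571, 0.2406]
tcp_rot: [-3.141, -0.004, 1.702]
wrist_force: [-0.2, 0.3, -5.0]
grip_width: 0.152
[280. 239.] 0.5278 0.1576 117 70 -82.6
```

View pics/w8.png

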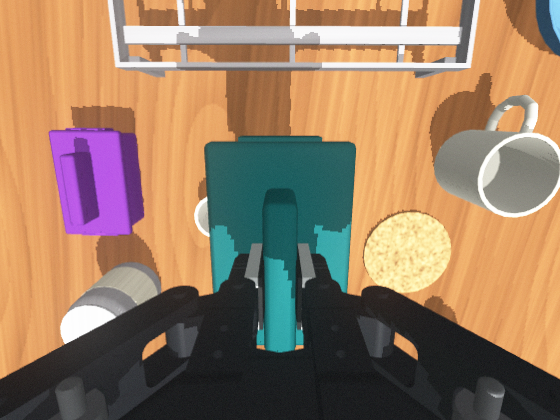

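The near rack lip shows outer corners at (115,67) and (472,67), with the held box centred at (280,239).

```bash
python3 - <<'E'
from h import *
c=dict(np.load("pics/w8.npz"))
P=onz(c,[(115,67),(472,67),(116,64),(471,64)],.085)[:,:2]
for i in (0,2):
    d=P[i+1]-P[i]; a=np.arctan2(d[1],d[0]); print(P[i:i+2].round(4).tolist(),np.hypot(*d).round(4),np.degrees(a).round(2),"centre",(P[i:i+2].mean(0)+.0615*np.array([-np.sin(a),np.cos(a)])).round(4))
E
python3 g.py .605 .341 .24 97.2
```

```text
[[0.3715, 0.248], [0.6786, 0.2881]] 0.3097 7.44 centre [0.5171 0.329 ]
[[0.3724, 0.2505], [0.6771, 0.2903]] 0.3072 7.44 centre [0.5168 0.3314]
t 33.9 pos [0.5269 0.1569 0.2405] yaw 97.50 grip 0.155 F [-0.9  0.2 -4.8]
turn [-0.001 -0.004  0.005] | after turn d [0.1728 0.1005 0.0005] | now d [0.1723 0.1014 0.0012]
```

```bash

python3 -m crank '[{"dx":0.03,"dy":0.018,"dz":0,"ax":0,"ay":-0.004,"az":0.003},{"dx":0.04,"dy":0.023,"dz":0,"ax":0,"ay":0,"az":0.002},{"dx":0.04,"dy":0.023,"dz":0,"ax":0,"ay":0,"az":0},{"dx":0.035,"dy":0.02,"dz":0,"ax":0,"ay":0,"az":0},{"dx":0.015,"dy":0.01,"dz":0,"ax":0,"ay":0,"az":0},{"dx":0,"dy":0,"dz":0,"ax":0,"ay":0,"az":0}]'
python3 g.py .6058 .3408 .155 97.2
```

```text
t: 34.37
tool_pos: [0.6039, 0.3218, 0.2357]
tcp_rot: [-3.136, 0.004, 1.683]
wrist_force: [-0.7, -2.5, -4.6]
grip_width: 0.149
t 34.4 pos [0.6039 0.3218 0.2357] yaw 96.45 grip 0.149 F [-0.7 -2.5 -4.6]
turn [-0.005  0.004 -0.013] | after turn d [0.0186 0.0043 0.0807] | now d [0.019  0.0045 0.0806]
```

```bash

python3 -m crank '[{"dx":0.009,"dy":0.002,"dz":0.02,"ax":-0.003,"ay":0.002,"az":-0.006},{"dx":0.009,"dy":0.002,"dz":0.025,"ax":-0.002,"ay":0.002,"az":-0.006},{"dx":0,"dy":0,"dz":0.02,"ax":0,"ay":0,"az":0},{"dx":0,"dy":0,"dz":0.01,"ax":0,"ay":0,"az":0},{"dx":0,"dy":0,"dz":0,"ax":0,"ay":0,"az":0}]'
python3 g.py .6058 .3408 .1335 97.2
```

```text
t: 34.78
tool_pos: [0.6102, 0.3331, 0.1573]
tcp_rot: [3.141, 0.003, 1.689]
wrist_force: [-1.3, -0.4, -5.8]
grip_width: 0.155
t 34.8 pos [0.6102 0.3331 0.1573] yaw 96.77 grip 0.155 F [-1.3 -0.4 -5.8]
turn [ 0.     0.003 -0.007] | after turn d [ 0.0082 -0.0034  0.0238] | now d [ 0.0082 -0.0035  0.0237]
```

```bash

python3 -m crank '[{"dx":0.005,"dy":-0.002,"dz":0.001,"ax":0,"ay":0.002,"az":-0.004},{"dx":0.004,"dy":-0.002,"dz":0.004,"ax":0,"ay":0.001,"az":-0.003},{"dx":0.001,"dy":0,"dz":0.005,"ax":0,"ay":0,"az":0},{"dx":0.001,"dy":0,"dz":0.005,"ax":0,"ay":0,"az":0},{"dx":0,"dy":0,"dz":0,"ax":0,"ay":0,"az":0}]'
python3 g.py .6058 .3408 .1335 97.2
```

```text
t: 35.2
tool_pos: [0.607, 0.3414, 0.1449]
tcp_rot: [3.137, 0.0, 1.692]
wrist_force: [-0.1, -0.4, -5.7]
grip_width: 0.152
t 35.2 pos [0.607  0.3414 0.1449] yaw 96.97 grip 0.152 F [-0.1 -0.4 -5.7]
turn [ 0.004  0.    -0.004] | after turn d [-0.0004 -0.0013  0.0114] | now d [-0.0004 -0.0013  0.0114]
```

```bash

python3 -m crank '[{"dx":0,"dy":-0.001,"dz":0.004,"ax":0.002,"ay":0,"az":-0.004},{"dx":0,"dy":0,"dz":0.003,"ax":0.001,"ay":0,"az":0},{"dx":0,"dy":0,"dz":0.003,"ax":0,"ay":0,"az":0}]'
python3 -m crank '[{"dx":0,"dy":0,"dz":0.0015,"ax":0,"ay":0,"az":0}]'
python3 -m crank '[{"dx":0,"dy":0,"dz":0.001,"ax":0,"ay":0,"az":0}]'
python3 g.py .6058 .3408 .1315 97.2
```

```text
t: 35.45
tool_pos: [0.6072, 0.3419, 0.1367]
tcp_rot: [3.136, -0.001, 1.697]
wrist_force: [0.1, -0.4, -5.7]
grip_width: 0.151
t: 35.53
tool_pos: [0.6071, 0.3419, 0.1347]
tcp_rot: [3.137, -0.001, 1.697]
wrist_force: [-0.3, 0.4, -5.9]
grip_width: 0.151
t: 35.62
tool_pos: [0.6071, 0.3419, 0.1334]
tcp_rot: [3.137, -0.001, 1.697]
wrist_force: [0.1, 0.2, -4.6]
grip_width: 0.154
t 35.6 pos [0.6071 0.3419 0.1334] yaw 97.26 grip 0.154 F [ 0.1  0.2 -4.6]
turn [ 0.005 -0.001  0.001] | after turn d [-0.0009 -0.0014  0.0019] | now d [-0.0009 -0.0014  0.0019]
```

```bash

python3 -m crank '[{"dx":0,"dy":0,"dz":0.001,"ax":0,"ay":0,"az":0}]'
python3 -m crank '[{"dx":0,"dy":0,"dz":0.001,"ax":0,"ay":0,"az":0}]'
```

```text
t: 35.7
tool_pos: [0.6071, 0.3418, 0.1323]
tcp_rot: [3.137, -0.0, 1.697]
wrist_force: [0.3, -0.3, -1.5]
grip_width: 0.154
t: 35.78
tool_pos: [0.6074, 0.3418, 0.1321]
tcp_rot: [3.136, -0.0, 1.697]
wrist_force: [-1.7, -2.6, 1.9]
grip_width: 0.154
```

```bash

python3 -m crank '[{"dx":0,"dy":0,"dz":0,"ax":0,"ay":0,"az":0},{"dx":0,"dy":0,"dz":0,"ax":0,"ay":0,"az":0},{"dx":0,"dy":0,"dz":0,"ax":0,"ay":0,"az":0},{"dx":0,"dy":0,"dz":-0.01,"ax":0,"ay":0,"az":0},{"dx":0,"dy":0,"dz":-0.03,"ax":0,"ay":0,"az":0},{"dx":0,"dy":0,"dz":-0.04,"ax":0,"ay":0,"az":0.025},{"dx":0,"dy":0,"dz":-0.03,"ax":0,"ay":0,"az":0.025},{"dx":-0.02,"dy":0,"dz":0,"ax":0,"ay":0,"az":0}]' 0.2
python3 g.py .532 -.285 .2 94.4
python3 -m crank '[{"dx":-0.03,"dy":-0.002,"dz":0,"ax":0,"ay":0,"az":0},{"dx":-0.04,"dy":-0.002,"dz":0,"ax":0,"ay":0,"az":0},{"dx":-0.04,"dy":-0.002,"dz":0,"ax":0,"ay":0,"az":0},{"dx":-0.04,"dy":-0.002,"dz":0,"ax":0,"ay":0,"az":0},{"dx":-0.04,"dy":-0.002,"dz":0,"ax":0,"ay":0,"az":0},{"dx":-0.04,"dy":-0.002,"dz":0,"ax":0,"ay":0,"az":0},{"dx":-0.04,"dy":-0.002,"dz":0,"ax":0,"ay":0,"az":0},{"dx":-0.04,"dy":-0.002,"dz":0,"ax":0,"ay":0,"az":0}]'
python3 g.py .532 -.285 .2 94.4
python3 - <<'E'
from m import *
for n in ("scene","side"):
    c=cam(n); save(c["im"],n+"4.png")
    for b in boxes(c,z=.079)[0][:5]: print(n,*b)
E
```

```text
t: 36.45
tool_pos: [0.6089, 0.3248, 0.2528]
tcp_rot: [3.129, -0.004, 1.648]
wrist_force: [1.6, 0.0, 1.9]
grip_width: 0.601
t 36.5 pos [0.6089 0.3248 0.2528] yaw 94.44 grip 0.601 F [1.6 0.  1.9]
turn [ 0.012 -0.004  0.001] | after turn d [-0.6021 -0.1234  0.0528] | now d [-0.6022 -0.1244  0.0488]
t: 37.12
tool_pos: [0.6225, 0.0095, 0.27]
tcp_rot: [3.099, -0.006, 1.66]
wrist_force: [0.6, -0.5, -0.6]
grip_width: 0.599
t 37.1 pos [0.6225 0.0095 0.27  ] yaw 95.14 grip 0.599 F [ 0.6 -0.5 -0.6]
turn [ 0.043 -0.006  0.013] | after turn d [-0.2867 -0.1128  0.07  ] | now d [-0.2856 -0.1193  0.0633]
scene [387. 328.] 0.5907 0.3414 118 74 -83.1
scene [237. 155.] 0.5303 -0.2766 120 74 -85.9
scene [252. 138.] 0.4452 -0.2905 98 73 -82.9
side [309. 310.] 0.4413 -0.2919 118 72 -85.2
side [341. 280.] 0.5302 -0.2882 117 72 -86.1
side [195. 102.] 0.6345 0.4028 173 79 -83.3
side [184.  69.] 0.7317 0.6223 194 141 -73.0
side [180.  51.] 0.7542 0.6984 248 136 -37.6
```

```bash

python3 -m crank '[{"dx":-0.03,"dy":-0.015,"dz":0.005,"ax":0.014,"ay":-0.003,"az":0.006},{"dx":-0.039,"dy":-0.015,"dz":0.005,"ax":0.014,"ay":-0.003,"az":0.006},{"dx":-0.038,"dy":-0.015,"dz":0.01,"ax":0.014,"ay":0,"az":0},{"dx":-0.038,"dy":-0.015,"dz":0.01,"ax":0,"ay":0,"az":0},{"dx":-0.038,"dy":-0.015,"dz":0.01,"ax":0,"ay":0,"az":0},{"dx":-0.038,"dy":-0.015,"dz":0.01,"ax":0,"ay":0,"az":0},{"dx":-0.036,"dy":-0.014,"dz":0.01,"ax":0,"ay":0,"az":0},{"dx":-0.02,"dy":-0.008,"dz":0.005,"ax":0,"ay":0,"az":0}]'
python3 g.py .532 -.285 .12 94.4
```

```text
t: 37.88
tool_pos: [0.5363, -0.2836, 0.2154]
tcp_rot: [3.122, 0.009, 1.649]
wrist_force: [0.2, 0.2, -0.2]
grip_width: 0.601
t 37.9 pos [ 0.5363 -0.2836  0.2154] yaw 94.47 grip 0.601 F [ 0.2  0.2 -0.2]
turn [0.02  0.009 0.001] | after turn d [-0.0011 -0.0044  0.0954] | now d [-0.0002 -0.0063  0.0953]
```

```bash

python3 -m crank '[{"dx":0,"dy":-0.002,"dz":0.015,"ax":0.01,"ay":0.005,"az":0},{"dx":0,"dy":-0.002,"dz":0.03,"ax":0.01,"ay":0.004,"az":0},{"dx":0,"dy":0,"dz":0.03,"ax":0,"ay":0,"az":0},{"dx":0,"dy":0,"dz":0.015,"ax":0,"ay":0,"az":0}]'
python3 g.py .532 -.285 .0865 94.3
```

```text
t: 38.22
tool_pos: [0.5361, -0.2906, 0.1299]
tcp_rot: [3.131, 0.01, 1.642]
wrist_force: [1.1, 1.0, -0.6]
grip_width: 0.598
t 38.2 pos [ 0.5361 -0.2906  0.1299] yaw 94.06 grip 0.598 F [ 1.1  1.  -0.6]
turn [ 0.01   0.01  -0.004] | after turn d [ 0.0058 -0.0037  0.0434] | now d [ 0.0063 -0.0041  0.0433]
```

```bash

python3 -m crank '[{"dx":0.003,"dy":-0.002,"dz":0.01,"ax":0.005,"ay":0.005,"az":-0.004},{"dx":0.003,"dy":-0.002,"dz":0.013,"ax":0.005,"ay":0.005,"az":0},{"dx":0,"dy":0,"dz":0.01,"ax":0,"ay":0,"az":0},{"dx":0,"dy":0,"dz":0.008,"ax":0,"ay":0,"az":0}]'
python3 g.py .532 -.285 .0865 94.3
```

```text
t: 38.55
tool_pos: [0.5329, -0.2802, 0.0854]
tcp_rot: [-3.14, -0.003, 1.65]
wrist_force: [-0.1, -0.7, 1.0]
grip_width: 0.6
t 38.5 pos [ 0.5329 -0.2802  0.0854] yaw 94.52 grip 0.600 F [-0.1 -0.7  1. ]
turn [-0.001 -0.003  0.004] | after turn d [-0.0048 -0.0012 -0.0011] | now d [-0.0048 -0.0013 -0.0011]
```

```bash

python3 -m crank '[{"dx":-0.004,"dy":-0.001,"dz":-0.001,"ax":0,"ay":-0.002,"az":0.003},{"dx":0,"dy":0,"dz":0,"ax":0,"ay":0,"az":0},{"dx":0,"dy":0,"dz":0,"ax":0,"ay":0,"az":0},{"dx":0,"dy":0,"dz":0,"ax":0,"ay":0,"az":0},{"dx":0,"dy":0,"dz":0,"ax":0,"ay":0,"az":0},{"dx":0,"dy":0,"dz":0,"ax":0,"ay":0,"az":0}]' -1 50
python3 g.py .532 -.285 .0865 94.3
python3 -m crank '[{"dx":0,"dy":0,"dz":-0.02,"ax":0,"ay":0,"az":0},{"dx":0,"dy":0,"dz":-0.03,"ax":0,"ay":0,"az":0},{"dx":0,"dy":0,"dz":-0.035,"ax":0,"ay":0,"az":0},{"dx":0,"dy":0,"dz":-0.035,"ax":0,"ay":0,"az":-0.025},{"dx":0,"dy":0,"dz":-0.03,"ax":0,"ay":0,"az":-0.025},{"dx":0.03,"dy":0.002,"dz":-0.005,"ax":0,"ay":0,"az":0},{"dx":0.04,"dy":0.003,"dz":0,"ax":0,"ay":0,"az":0},{"dx":0.04,"dy":0.003,"dz":0,"ax":0,"ay":0,"az":0}]'
python3 -m crank '[{"dx":0.04,"dy":0.003,"dz":0,"ax":0,"ay":0,"az":0},{"dx":0.04,"dy":0.003,"dz":0,"ax":0,"ay":0,"az":0},{"dx":0.04,"dy":0.003,"dz":0,"ax":0,"ay":0,"az":0},{"dx":0.04,"dy":0.003,"dz":0,"ax":0,"ay":0,"az":0},{"dx":0.04,"dy":0.003,"dz":0,"ax":0,"ay":0,"az":0},{"dx":0.04,"dy":0.003,"dz":0,"ax":0,"ay":0,"az":0},{"dx":0.04,"dy":0.003,"dz":0,"ax":0,"ay":0,"az":0},{"dx":0.03,"dy":0.003,"dz":0,"ax":0,"ay":0,"az":0}]'
python3 g.py .5165 .3295 .24 97.2
```

```text
t: 39.05
tool_pos: [0.5325, -0.2838, 0.0863]
tcp_rot: [-3.14, -0.001, 1.647]
wrist_force: [-0.6, -0.1, -3.0]
grip_width: 0.147
t 39.0 pos [ 0.5325 -0.2838  0.0863] yaw 94.38 grip 0.147 F [-0.6 -0.1 -3. ]
turn [-0.002 -0.001  0.001] | after turn d [-0.0012 -0.0006 -0.0002] | now d [-0.0012 -0.0006 -0.0002]
t: 39.72
tool_pos: [0.5246, -0.1773, 0.2467]
tcp_rot: [-3.137, -0.002, 1.688]
wrist_force: [1.3, 0.7, -3.8]
grip_width: 0.155
t: 40.38
tool_pos: [0.5084, 0.1469, 0.2487]
tcp_rot: [-3.141, -0.002, 1.684]
wrist_force: [0.7, 0.6, -3.7]
grip_width: 0.153
t 40.4 pos [0.5084 0.1469 0.2487] yaw 96.48 grip 0.153 F [ 0.7  0.6 -3.7]
turn [-0.    -0.002 -0.013] | after turn d [0.1802 0.0309 0.0087] | now d [0.1805 0.0287 0.0091]
```

```bash

python3 -m crank '[{"dx":0.035,"dy":0.006,"dz":0,"ax":0,"ay":-0.002,"az":-0.006},{"dx":0.04,"dy":0.006,"dz":0,"ax":0,"ay":0,"az":-0.006},{"dx":0.04,"dy":0.006,"dz":0,"ax":0,"ay":0,"az":0},{"dx":0.035,"dy":0.006,"dz":0.005,"ax":0,"ay":0,"az":0},{"dx":0.025,"dy":0.005,"dz":0.015,"ax":0,"ay":0,"az":0},{"dx":0.005,"dy":0,"dz":0.02,"ax":0,"ay":0,"az":0},{"dx":0,"dy":0,"dz":0,"ax":0,"ay":0,"az":0}]'
python3 g.py .5165 .3295 .155 97.2
```

```text
t: 40.97
tool_pos: [0.5113, 0.3455, 0.208]
tcp_rot: [3.139, -0.003, 1.705]
wrist_force: [-1.1, -0.3, -5.4]
grip_width: 0.155
t 41.0 pos [0.5113 0.3455 0.208 ] yaw 97.66 grip 0.155 F [-1.1 -0.3 -5.4]
turn [ 0.003 -0.003  0.008] | after turn d [-0.0165  0.0032  0.053 ] | now d [-0.0167  0.0029  0.053 ]
```

```bash

python3 -m crank '[{"dx":-0.008,"dy":0.0015,"dz":0.01,"ax":0.003,"ay":-0.003,"az":0.004},{"dx":-0.008,"dy":0.0015,"dz":0.015,"ax":0,"ay":0,"az":0.004},{"dx":0,"dy":0,"dz":0.018,"ax":0,"ay":0,"az":0},{"dx":0,"dy":0,"dz":0.012,"ax":0,"ay":0,"az":0},{"dx":0,"dy":0,"dz":0.002,"ax":0,"ay":0,"az":0}]'
python3 g.py .5165 .3295 .1345 97.2
```

```text
t: 41.38
tool_pos: [0.5187, 0.3249, 0.1509]
tcp_rot: [3.139, 0.002, 1.694]
wrist_force: [-0.3, -0.3, -4.2]
grip_width: 0.155
t 41.4 pos [0.5187 0.3249 0.1509] yaw 97.04 grip 0.155 F [-0.3 -0.3 -4.2]
turn [ 0.002  0.002 -0.003] | after turn d [ 0.0048 -0.0016  0.0164] | now d [ 0.0048 -0.0016  0.0164]
```

```bash

python3 -m crank '[{"dx":0.003,"dy":-0.001,"dz":0.002,"ax":0,"ay":0.002,"az":-0.003},{"dx":0.002,"dy":-0.0005,"dz":0.004,"ax":0,"ay":0,"az":0},{"dx":0,"dy":0,"dz":0.004,"ax":0,"ay":0,"az":0},{"dx":0,"dy":0,"dz":0.003,"ax":0,"ay":0,"az":0}]'
python3 -m crank '[{"dx":0,"dy":0,"dz":0.0015,"ax":0,"ay":0,"az":0}]'
python3 g.py .5165 .3295 .1315 97.2
```

```text
t: 41.72
tool_pos: [0.5184, 0.3282, 0.1396]
tcp_rot: [3.136, -0.0, 1.694]
wrist_force: [-0.2, 0.1, -3.9]
grip_width: 0.154
t: 41.8
tool_pos: [0.5186, 0.3284, 0.1382]
tcp_rot: [3.136, -0.001, 1.694]
wrist_force: [0.3, 1.1, -4.5]
grip_width: 0.154
t 41.8 pos [0.5186 0.3284 0.1382] yaw 97.06 grip 0.154 F [ 0.3  1.1 -4.5]
turn [ 0.006 -0.001 -0.002] | after turn d [ 0.0014 -0.0019  0.0067] | now d [ 0.0014 -0.002   0.0067]
```

```bash

python3 -m crank '[{"dx":0.001,"dy":-0.001,"dz":0.003,"ax":0.003,"ay":0,"az":0},{"dx":0,"dy":0,"dz":0.002,"ax":0,"ay":0,"az":0}]'
python3 -m crank '[{"dx":0,"dy":0,"dz":0.001,"ax":0,"ay":0,"az":0}]'
python3 -m crank '[{"dx":0,"dy":0,"dz":0.0005,"ax":0,"ay":0,"az":0}]'
```

```text
t: 41.97
tool_pos: [0.518, 0.3297, 0.1338]
tcp_rot: [3.137, -0.001, 1.694]
wrist_force: [-0.0, 0.8, -4.7]
grip_width: 0.15
t: 42.05
tool_pos: [0.5179, 0.3299, 0.1326]
tcp_rot: [3.137, -0.001, 1.695]
wrist_force: [-0.2, -0.1, -3.0]
grip_width: 0.154
t: 42.13
tool_pos: [0.5179, 0.33, 0.132]
tcp_rot: [3.137, -0.001, 1.695]
wrist_force: [0.3, 0.1, -3.3]
grip_width: 0.156
```

```bash

python3 -m crank '[{"dx":0,"dy":0,"dz":0.0012,"ax":0,"ay":0,"az":0}]'
python3 -m crank '[{"dx":0,"dy":0,"dz":0,"ax":0,"ay":0,"az":0},{"dx":0,"dy":0,"dz":0,"ax":0,"ay":0,"az":0},{"dx":0,"dy":0,"dz":0,"ax":0,"ay":0,"az":0},{"dx":0,"dy":0,"dz":-0.01,"ax":0,"ay":0,"az":0},{"dx":0,"dy":0,"dz":-0.03,"ax":0,"ay":0,"az":0},{"dx":0,"dy":0,"dz":-0.04,"ax":0,"ay":0,"az":0.025},{"dx":0,"dy":0,"dz":-0.03,"ax":0,"ay":0,"az":0.025},{"dx":-0.02,"dy":0,"dz":0,"ax":0,"ay":0,"az":0}]' 0.2
python3 g.py .4425 -.2905 .22 94.6
python3 -m crank '[{"dx":-0.03,"dy":-0.007,"dz":0,"ax":0.005,"ay":0,"az":0},{"dx":-0.04,"dy":-0.007,"dz":0,"ax":0.003,"ay":0,"az":0},{"dx":-0.04,"dy":-0.007,"dz":0,"ax":0.003,"ay":0,"az":0},{"dx":-0.04,"dy":-0.007,"dz":0,"ax":0.003,"ay":0,"az":0},{"dx":-0.04,"dy":-0.007,"dz":0,"ax":0.003,"ay":0,"az":0},{"dx":-0.04,"dy":-0.007,"dz":0,"ax":0.003,"ay":0,"az":0},{"dx":-0.04,"dy":-0.007,"dz":0,"ax":0.003,"ay":0,"az":0},{"dx":-0.04,"dy":-0.007,"dz":0,"ax":0.003,"ay":0,"az":0}]'
python3 g.py .4425 -.2905 .22 94.6
python3 - <<'E'
from m import *
for n in ("scene","side"):
    c=cam(n); save(c["im"],n+"5.png")
    for b in boxes(c,z=.079)[0][:5]: print(n,*b)
E
```

```text
t: 42.22
tool_pos: [0.518, 0.3301, 0.131]
tcp_rot: [3.137, -0.001, 1.695]
wrist_force: [0.3, -0.6, -3.6]
grip_width: 0.153
t: 42.88
tool_pos: [0.5191, 0.3121, 0.2501]
tcp_rot: [3.134, -0.003, 1.645]
wrist_force: [1.0, -0.1, 0.9]
grip_width: 0.601
t 42.9 pos [0.5191 0.3121 0.2501] yaw 94.26 grip 0.601 F [ 1.  -0.1  0.9]
turn [ 0.008 -0.003 -0.006] | after turn d [-0.5945 -0.1247  0.0301] | now d [-0.5953 -0.1214  0.0272]
t: 43.55
tool_pos: [0.4909, -0.0061, 0.2659]
tcp_rot: [3.131, -0.004, 1.657]
wrist_force: [1.5, -0.4, 0.3]
grip_width: 0.601
t 43.5 pos [ 0.4909 -0.0061  0.2659] yaw 94.94 grip 0.601 F [ 1.5 -0.4  0.3]
turn [ 0.011 -0.004  0.006] | after turn d [-0.2796 -0.0711  0.0459] | now d [-0.2794 -0.0732  0.0439]
scene [387. 328.] 0.5906 0.3417 118 74 -83.1
scene [408. 297.] 0.4974 0.3277 119 75 -83.5
scene [258. 139.] 0.4428 -0.2814 118 69 -85.2
side [308. 310.] 0.4411 -0.292 117 71 -85.4
side [175. 110.] 0.5877 0.3941 180 171 9.8
side [166.  27.] 0.8588 0.8976 242 185 -72.5
```

```bash

python3 -m crank '[{"dx":-0.035,"dy":-0.009,"dz":0.005,"ax":0.006,"ay":-0.002,"az":0.003},{"dx":-0.038,"dy":-0.009,"dz":0.005,"ax":0.005,"ay":-0.002,"az":0.003},{"dx":-0.038,"dy":-0.009,"dz":0.01,"ax":0,"ay":0,"az":0},{"dx":-0.038,"dy":-0.009,"dz":0.01,"ax":0,"ay":0,"az":0},{"dx":-0.038,"dy":-0.009,"dz":0.015,"ax":0,"ay":0,"az":0},{"dx":-0.037,"dy":-0.009,"dz":0.015,"ax":0,"ay":0,"az":0},{"dx":-0.03,"dy":-0.008,"dz":0.015,"ax":0,"ay":0,"az":0},{"dx":-0.018,"dy":-0.004,"dz":0.005,"ax":0,"ay":0,"az":0}]'
python3 g.py .4425 -.2905 .12 94.6
```

```text
t: 44.32
tool_pos: [0.4519, -0.2926, 0.1969]
tcp_rot: [3.121, 0.011, 1.651]
wrist_force: [0.3, 0.5, 0.2]
grip_width: 0.596
t 44.3 pos [ 0.4519 -0.2926  0.1969] yaw 94.62 grip 0.596 F [0.3 0.5 0.2]
turn [0.021 0.011 0.   ] | after turn d [ 0.0029 -0.0092  0.0769] | now d [ 0.0038 -0.0108  0.0766]
```

```bash

python3 -m crank '[{"dx":0.001,"dy":-0.005,"dz":0.015,"ax":0.01,"ay":0.005,"az":0},{"dx":0.002,"dy":-0.004,"dz":0.025,"ax":0.01,"ay":0.005,"az":0},{"dx":0,"dy":0,"dz":0.02,"ax":0,"ay":0,"az":0},{"dx":0,"dy":0,"dz":0.012,"ax":0,"ay":0,"az":0}]'
python3 g.py .4425 -.2905 .0865 94.6
```

```text
t: 44.65
tool_pos: [0.4458, -0.2944, 0.1267]
tcp_rot: [3.135, 0.008, 1.647]
wrist_force: [-0.4, 0.1, -0.3]
grip_width: 0.598
t 44.6 pos [ 0.4458 -0.2944  0.1267] yaw 94.35 grip 0.598 F [-0.4  0.1 -0.3]
turn [ 0.006  0.008 -0.004] | after turn d [ 0.0042 -0.003   0.0402] | now d [ 0.0045 -0.0032  0.0401]
```

```bash

python3 -m crank '[{"dx":0.001,"dy":-0.0015,"dz":0.01,"ax":0.003,"ay":0.004,"az":-0.003},{"dx":0.001,"dy":-0.0015,"dz":0.013,"ax":0.003,"ay":0.004,"az":0},{"dx":0,"dy":0,"dz":0.01,"ax":0,"ay":0,"az":0},{"dx":0,"dy":0,"dz":0.006,"ax":0,"ay":0,"az":0}]'
python3 g.py .4425 -.2905 .0865 94.6
```

```text
t: 44.98
tool_pos: [0.4436, -0.288, 0.0842]
tcp_rot: [-3.141, -0.003, 1.654]
wrist_force: [-0.1, -0.7, 0.0]
grip_width: 0.6
t 45.0 pos [ 0.4436 -0.288   0.0842] yaw 94.77 grip 0.600 F [-0.1 -0.7  0. ]
turn [-0.001 -0.003  0.003] | after turn d [-0.0024 -0.0013 -0.0023] | now d [-0.0024 -0.0013 -0.0023]
```

```bash

python3 -m crank '[{"dx":-0.002,"dy":-0.001,"dz":-0.002,"ax":0,"ay":-0.002,"az":0.002},{"dx":0,"dy":0,"dz":0,"ax":0,"ay":0,"az":0},{"dx":0,"dy":0,"dz":0,"ax":0,"ay":0,"az":0},{"dx":0,"dy":0,"dz":0,"ax":0,"ay":0,"az":0},{"dx":0,"dy":0,"dz":0,"ax":0,"ay":0,"az":0},{"dx":0,"dy":0,"dz":0,"ax":0,"ay":0,"az":0}]' -1 50
python3 g.py .4425 -.2905 .0865 94.6
python3 -m crank '[{"dx":0,"dy":0,"dz":-0.02,"ax":0,"ay":0,"az":0},{"dx":0,"dy":0,"dz":-0.03,"ax":0,"ay":0,"az":0},{"dx":0,"dy":0,"dz":-0.035,"ax":0,"ay":0,"az":0},{"dx":0,"dy":0,"dz":-0.035,"ax":0,"ay":0,"az":-0.025},{"dx":0,"dy":0,"dz":-0.03,"ax":0,"ay":0,"az":-0.025},{"dx":0.03,"dy":0.004,"dz":-0.005,"ax":0,"ay":0,"az":0},{"dx":0.04,"dy":0.005,"dz":0,"ax":0,"ay":0,"az":0},{"dx":0.04,"dy":0.005,"dz":0,"ax":0,"ay":0,"az":0}]'
python3 -m crank '[{"dx":0.04,"dy":0.005,"dz":0,"ax":0,"ay":0,"az":0},{"dx":0.04,"dy":0.005,"dz":0,"ax":0,"ay":0,"az":0},{"dx":0.04,"dy":0.005,"dz":0,"ax":0,"ay":0,"az":0},{"dx":0.04,"dy":0.005,"dz":0,"ax":0,"ay":0,"az":0},{"dx":0.04,"dy":0.005,"dz":0,"ax":0,"ay":0,"az":0},{"dx":0.04,"dy":0.005,"dz":0,"ax":0,"ay":0,"az":0},{"dx":0.04,"dy":0.005,"dz":0,"ax":0,"ay":0,"az":0},{"dx":0.03,"dy":0.004,"dz":0,"ax":0,"ay":0,"az":0}]'
python3 g.py .4272 .3182 .24 97.2
```

```text
t: 45.48
tool_pos: [0.4428, -0.2894, 0.0859]
tcp_rot: [-3.14, -0.002, 1.653]
wrist_force: [-0.5, -0.1, -3.0]
grip_width: 0.155
t 45.5 pos [ 0.4428 -0.2894  0.0859] yaw 94.68 grip 0.155 F [-0.5 -0.1 -3. ]
turn [-0.001 -0.002  0.001] | after turn d [-0.0011 -0.0004 -0.0006] | now d [-0.0011 -0.0004 -0.0006]
t: 46.15
tool_pos: [0.4407, -0.1812, 0.2477]
tcp_rot: [-3.139, -0.003, 1.694]
wrist_force: [0.6, 1.2, -2.6]
grip_width: 0.15
t: 46.82
tool_pos: [0.4384, 0.1439, 0.25]
tcp_rot: [3.138, -0.001, 1.689]
wrist_force: [0.6, -1.1, -2.7]
grip_width: 0.152
t 46.8 pos [0.4384 0.1439 0.25  ] yaw 96.76 grip 0.152 F [ 0.6 -1.1 -2.7]
turn [ 0.004 -0.001 -0.008] | after turn d [0.1743 0.0107 0.01  ] | now d [0.1744 0.0093 0.0103]
```

```bash

python3 -m crank '[{"dx":0.035,"dy":0.002,"dz":0,"ax":0.002,"ay":0,"az":-0.004},{"dx":0.04,"dy":0.002,"dz":0,"ax":0.002,"ay":0,"az":-0.004},{"dx":0.04,"dy":0.002,"dz":0,"ax":0,"ay":0,"az":0},{"dx":0.03,"dy":0.002,"dz":0.005,"ax":0,"ay":0,"az":0},{"dx":0.015,"dy":0.002,"dz":0.015,"ax":0,"ay":0,"az":0},{"dx":0,"dy":0,"dz":0.02,"ax":0,"ay":0,"az":0},{"dx":0,"dy":0,"dz":0.01,"ax":0,"ay":0,"az":0}]'
python3 g.py .4272 .3182 .155 97.2
```

```text
t: 47.4
tool_pos: [0.4256, 0.3204, 0.2015]
tcp_rot: [3.134, -0.006, 1.707]
wrist_force: [0.3, -0.2, -4.8]
grip_width: 0.15
t 47.4 pos [0.4256 0.3204 0.2015] yaw 97.78 grip 0.150 F [ 0.3 -0.2 -4.8]
turn [ 0.007 -0.006  0.01 ] | after turn d [-0.0024  0.0013  0.0465] | now d [-0.0026  0.0009  0.0465]
```

```bash

python3 -m crank '[{"dx":-0.001,"dy":0.001,"dz":0.01,"ax":0.004,"ay":-0.003,"az":0.005},{"dx":-0.001,"dy":0,"dz":0.015,"ax":0.003,"ay":-0.003,"az":0.005},{"dx":0,"dy":0,"dz":0.015,"ax":0,"ay":0,"az":0},{"dx":0,"dy":0,"dz":0.008,"ax":0,"ay":0,"az":0},{"dx":0,"dy":0,"dz":0.002,"ax":0,"ay":0,"az":0}]'
python3 g.py .4272 .3182 .1345 97.2
```

```text
t: 47.82
tool_pos: [0.4265, 0.3158, 0.147]
tcp_rot: [-3.138, 0.003, 1.693]
wrist_force: [0.6, -0.9, -3.8]
grip_width: 0.154
t 47.8 pos [0.4265 0.3158 0.147 ] yaw 96.98 grip 0.154 F [ 0.6 -0.9 -3.8]
turn [-0.004  0.003 -0.004] | after turn d [0.0023 0.001  0.0125] | now d [0.0023 0.001  0.0125]
```

```bash

python3 -m crank '[{"dx":0.002,"dy":0.001,"dz":0.002,"ax":-0.003,"ay":0.003,"az":-0.003},{"dx":0,"dy":0,"dz":0.004,"ax":0,"ay":0,"az":0},{"dx":0,"dy":0,"dz":0.003,"ax":0,"ay":0,"az":0},{"dx":0,"dy":0,"dz":0.002,"ax":0,"ay":0,"az":0}]'
python3 -m crank '[{"dx":0,"dy":0,"dz":0.001,"ax":0,"ay":0,"az":0}]'
python3 g.py .4272 .3182 .1315 97.2
```

```text
t: 48.15
tool_pos: [0.4291, 0.3173, 0.1371]
tcp_rot: [3.14, -0.001, 1.693]
wrist_force: [0.1, 0.2, -3.3]
grip_width: 0.151
t: 48.23
tool_pos: [0.4294, 0.3173, 0.1363]
tcp_rot: [3.139, -0.001, 1.693]
wrist_force: [-0.2, -1.3, -2.9]
grip_width: 0.151
t 48.2 pos [0.4294 0.3173 0.1363] yaw 97.02 grip 0.151 F [-0.2 -1.3 -2.9]
turn [ 0.003 -0.001 -0.003] | after turn d [ 0.0011 -0.0021  0.0048] | now d [ 0.0011 -0.0021  0.0048]
```

```bash

python3 -m crank '[{"dx":0.001,"dy":-0.002,"dz":0.002,"ax":0.002,"ay":0,"az":0},{"dx":0,"dy":0,"dz":0.0015,"ax":0,"ay":0,"az":0}]'
python3 -m crank '[{"dx":0,"dy":0,"dz":0.001,"ax":0,"ay":0,"az":0}]'
python3 -m crank '[{"dx":0,"dy":0,"dz":0.0005,"ax":0,"ay":0,"az":0}]'
python3 -m crank '[{"dx":0,"dy":0,"dz":0.0005,"ax":0,"ay":0,"az":0}]'
```

```text
t: 48.4
tool_pos: [0.4277, 0.3184, 0.1334]
tcp_rot: [3.14, -0.002, 1.693]
wrist_force: [0.6, 0.2, -3.0]
grip_width: 0.153
t: 48.48
tool_pos: [0.4278, 0.3185, 0.1325]
tcp_rot: [3.139, -0.002, 1.693]
wrist_force: [0.2, 0.3, -3.2]
grip_width: 0.154
t: 48.57
tool_pos: [0.4277, 0.3186, 0.1319]
tcp_rot: [3.139, -0.002, 1.694]
wrist_force: [-0.1, 1.0, -3.6]
grip_width: 0.157
t: 48.65
tool_pos: [0.4277, 0.3187, 0.1314]
tcp_rot: [3.139, -0.002, 1.694]
wrist_force: [-0.6, -0.1, -3.6]
grip_width: 0.152
```

Release after another millimetre, lift, back off and check.

```bash

python3 -m crank '[{"dx":0,"dy":0,"dz":0.001,"ax":0,"ay":0,"az":0}]'
python3 -m crank '[{"dx":0,"dy":0,"dz":0,"ax":0,"ay":0,"az":0},{"dx":0,"dy":0,"dz":0,"ax":0,"ay":0,"az":0},{"dx":0,"dy":0,"dz":0,"ax":0,"ay":0,"az":0},{"dx":0,"dy":0,"dz":-0.01,"ax":0,"ay":0,"az":0},{"dx":0,"dy":0,"dz":-0.03,"ax":0,"ay":0,"az":0},{"dx":0,"dy":0,"dz":-0.04,"ax":0,"ay":0,"az":0},{"dx":0,"dy":0,"dz":-0.04,"ax":0,"ay":0,"az":0},{"dx":-0.02,"dy":0.01,"dz":-0.02,"ax":0,"ay":0,"az":0}]' 0.2
python3 -m crank '[{"dx":-0.035,"dy":0.02,"dz":0,"ax":0,"ay":0,"az":0},{"dx":-0.035,"dy":0.02,"dz":0,"ax":0,"ay":0,"az":0},{"dx":-0.035,"dy":0.02,"dz":0,"ax":0,"ay":0,"az":0},{"dx":-0.03,"dy":0.02,"dz":0,"ax":0,"ay":0,"az":0},{"dx":-0.02,"dy":0.01,"dz":0,"ax":0,"ay":0,"az":0},{"dx":0,"dy":0,"dz":0,"ax":0,"ay":0,"az":0}]'
python3 look.py w9 .07
python3 - <<'E'
from m import *
ims=[]
for n in ("scene","side"):
    c=cam(n); save(c["im"],n+"6.png"); ims.append(c["im"])
    for b in boxes(c,z=.124)[0][:5]: print(n,*b)
w=cv2.cvtColor(cv2.imread("pics/w9.png"),cv2.COLOR_BGR2RGB)
save(np.vstack([cv2.resize(np.hstack(ims),(800,300)),cv2.resize(w,(400,300))[:, :].repeat(1,0) if 0 else np.hstack([cv2.resize(w,(400,300)),cv2.resize(ims[1][60:210,80:280],(400,300))])]),"fin.png")
E
```

```text
t: 48.73
tool_pos: [0.4278, 0.3188, 0.1306]
tcp_rot: [3.139, -0.002, 1.694]
wrist_force: [0.0, -0.6, -3.3]
grip_width: 0.158
t: 49.4
tool_pos: [0.4363, 0.3005, 0.2748]
tcp_rot: [-3.137, -0.001, 1.697]
wrist_force: [1.5, 0.5, 1.1]
grip_width: 0.599
t: 49.9
tool_pos: [0.5558, 0.152, 0.2946]
tcp_rot: [3.116, -0.002, 1.7]
wrist_force: [-0.3, -0.7, 0.0]
grip_width: 0.6
[359.  27.] 0.6125 0.3033 72 48 7.9
[259.  28.] 0.5239 0.2909 70 48 7.8
[156.  27.] 0.4349 0.2798 71 46 7.6
scene [387. 328.] 0.6081 0.343 112 70 -83.1
scene [408. 298.] 0.5207 0.3303 111 70 -82.7
scene [429. 269.] 0.4285 0.3194 112 71 -83.5
side [166. 119.] 0.5165 0.3254 254 162 8.0
side [161.  26.] 0.8041 0.8282 172 163 17.5
```

View pics/fin.png

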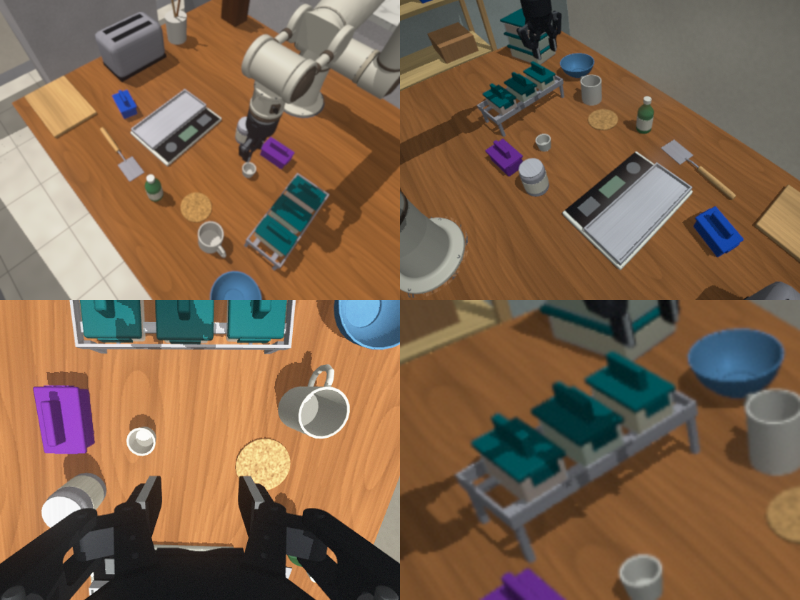

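The pictures show all three boxes level on the rack between the lips. The lids measure 112x70-71 mm on the z=0.124 plane, so the bases are at 70 mm. Bottle, mug and ramekin are standing and the arm is clear, so I'm handing in.

```bash
python3 -c "
from cell import *
print(hand_in())"
```

```text
the job is handed in; nothing more can be done
None
```

The job is handed in, at about 50 s of the 210 s allowed. I pressed tare with the pan empty, stood the three teal-lidded boxes in the pan and pressed hold. Then I moved all three boxes onto the rack. No jar was on the scale, so nothing went on the mat. I left the jar-like thing on the worktop alone.

- **Tare press:** it held about 4–9 N for 0.9 s, but one reading spiked to 19 N. That is above the 6 N asked for and below the 30 N limit.
- **Hold press:** it stayed at 6–7 N for the last 0.35 s. Before that the force wavered, with one reading of 3.3 N.
- **Boxes on the rack:** the scene camera puts all three lids at the expected height and within about 4 mm of where I meant them to go. They look upright in the scene and side pictures, with centres about 90 mm apart.
- **Less certain:** I let go of two of the boxes, the middle one and the one nearest the robot, without feeling clear contact with the rails. The pictures show both sitting level. The side view merged the three lids into one blob, so it gave only a visual check.
- **Bystanders:** the bottle, mug and ramekin were standing in the last pictures. I saw no box knocked aside during the run.

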